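# Wobble test of cast anchor stems on the sprung shake gauge

## Task

Wobble-test the anchor stems: stand every stem that is lying on the bench upright on its square foot on the gauge's test plate and let go of it. When all of them stand still there, pull the plate out by its black grip until its front edge is over the long white line (50 mm), hold it there for two seconds, and let it back fully home with every stem still standing on it. Then set the stems upright on the black rubber mat, leaving the other things on the bench where they are; stand any stem that falls up again.

Things in the scene. Friction and masses are not known exactly. Their poses are not given: they have to be found in the camera images.
- stem_a: bare metal cast stem, 146 mm long, 0.18 to 0.28 kg; absent in some runs (None). Origin: centre of the foot's underside; own z runs from foot to head. Square foot 44 x 44 x 10 mm, round shank 26 mm diameter (z 10 to 106 mm), disc head 44 mm diameter (106 to 126), threaded end 14 mm diameter (126 to 146). Centre of mass about z 66. Starts lying on the bench, axis level 22 mm up
- stem_b: bare metal cast stem, 146 mm long, 0.18 to 0.28 kg; absent in some runs (None). Origin: centre of the foot's underside; own z runs from foot to head. Square foot 44 x 44 x 10 mm, round shank 26 mm diameter (z 10 to 106 mm), disc head 44 mm diameter (106 to 126), threaded end 14 mm diameter (126 to 146). Centre of mass about z 66. Starts lying on the bench, axis level 22 mm up
- stem_c: bare metal cast stem, 146 mm long, 0.18 to 0.28 kg; absent in some runs (None). Origin: centre of the foot's underside; own z runs from foot to head. Square foot 44 x 44 x 10 mm, round shank 26 mm diameter (z 10 to 106 mm), disc head 44 mm diameter (106 to 126), threaded end 14 mm diameter (126 to 146). Centre of mass about z 66. Starts lying on the bench, axis level 22 mm up
- stem_a_head (a point): centre of the disc head of stem_a, 116 mm along own z from its origin
- stem_b_head (a point): centre of the disc head of stem_b, 116 mm along own z from its origin
- stem_c_head (a point): centre of the disc head of stem_c, 116 mm along own z from its origin
- shaker: shake gauge, fixed: dark steel deck 14 mm high, 140 x 280 mm, with a tongue 160 mm wide reaching 155 mm in front of its origin. Origin: on the bench under the centre of the deck; own -x is the direction in which the plate is pulled out (roughly towards the robot), own y runs along the long side
- plate (a joint): travel of the sprung test plate along the gauge's own -x: 0 home, stop at 0.080 m; 0.050 when its front edge is over the long white line. A spring pulls it home, 2.4 N at home rising to 6.4 N at the line; damper 25 N per m/s, friction 0.6 N. Let go, it runs home by itself
- plate_top (a point): centre of the top face of the test plate, 32 mm above the bench; moves with the plate, axes as the gauge's. The plate is bare aluminium, flat, no rim, 120 mm along own x and 280 mm along own y
- plate_front (a point): middle of the front top edge of the plate, 60 mm in front of plate_top
- grip (a point): grip point on the plate's black pull grip: an upright fin 12 mm thick along own x, 50 mm wide along own y, its top 77 mm above the bench, 125 mm in front of the plate's centre; this point is on its mid plane 65 mm above the bench. It can be pinched from above across its thickness
- mark_line (a point): middle of the long white line (150 mm long, 3 mm wide) across the tongue, the 50 mm mark of the scale; the short lines are 10 mm apart
- mat: hand-over mat, flat black rubber, 260 mm along own x, 140 mm along own y, 6 mm thick, fixed. Origin: centre of its underside
- mat_top (a point): centre of the mat's top face, axes as the mat's
- closed_stud: bystander: closed road stud, round, 128 mm across, 47 mm high. Origin: centre of underside
- oil_bottle: bystander: bottle with a nozzle, 38 mm diameter, 105 mm high. Origin: centre of underside
- inserts: bystander: small black tray of brass inserts, 62 x 90 x 22 mm. Origin: centre of underside
- spare_lens: bystander: flat clear lens cell, 121 mm across, 14 mm high. Origin: centre of underside

How it is judged:
On the way, in this order (a step that is already met when the one before it is completed fails the run):
1. every stem stands still and released on the plate, the plate home (angle between each of stem_a, stem_b, stem_c's own z axis and vertical below 0.06 rad and height (world z) of each of stem_a, stem_b, stem_c below 0.05 m and linear speed of each of stem_a, stem_b, stem_c below 0.03 m/s and angular speed of each of stem_a, stem_b, stem_c below 0.2 rad/s and x of stem_a in the frame of plate_top between -0.045 and 0.045 m and y of stem_a in the frame of plate_top between -0.125 and 0.125 m and z of stem_a in the frame of plate_top between -0.006 and 0.006 m and height (world z) of each of stem_a_head, stem_b_head, stem_c_head above 0.1 m and x of stem_b in the frame of plate_top between -0.045 and 0.045 m and y of stem_b in the frame of plate_top between -0.125 and 0.125 m and z of stem_b in the frame of plate_top between -0.006 and 0.006 m and x of stem_c in the frame of plate_top between -0.045 and 0.045 m and y of stem_c in the frame of plate_top between -0.125 and 0.125 m and z of stem_c in the frame of plate_top between -0.006 and 0.006 m and contact force between the fingers and stem_a below 0.2 N and contact force between the fingers and stem_b below 0.2 N and contact force between the fingers and stem_c below 0.2 N and value of joint plate below 0.004 m), for 0.4 s.
2. the plate is held at the long line (50 mm, within 5 mm) for a second and a half, every stem standing on it (angle between each of stem_a, stem_b, stem_c's own z axis and vertical below 0.06 rad and height (world z) of each of stem_a, stem_b, stem_c below 0.05 m and linear speed of each of stem_a, stem_b, stem_c below 0.03 m/s and angular speed of each of stem_a, stem_b, stem_c below 0.2 rad/s and x of stem_a in the frame of plate_top between -0.045 and 0.045 m and y of stem_a in the frame of plate_top between -0.125 and 0.125 m and z of stem_a in the frame of plate_top between -0.006 and 0.006 m and height (world z) of each of stem_a_head, stem_b_head, stem_c_head above 0.1 m and x of stem_b in the frame of plate_top between -0.045 and 0.045 m and y of stem_b in the frame of plate_top between -0.125 and 0.125 m and z of stem_b in the frame of plate_top between -0.006 and 0.006 m and x of stem_c in the frame of plate_top between -0.045 and 0.045 m and y of stem_c in the frame of plate_top between -0.125 and 0.125 m and z of stem_c in the frame of plate_top between -0.006 and 0.006 m and value of joint plate between 0.045 and 0.055 m), for 1.5 s.
3. the plate is back home, every stem still standing on it (angle between each of stem_a, stem_b, stem_c's own z axis and vertical below 0.06 rad and height (world z) of each of stem_a, stem_b, stem_c below 0.05 m and linear speed of each of stem_a, stem_b, stem_c below 0.03 m/s and angular speed of each of stem_a, stem_b, stem_c below 0.2 rad/s and x of stem_a in the frame of plate_top between -0.045 and 0.045 m and y of stem_a in the frame of plate_top between -0.125 and 0.125 m and z of stem_a in the frame of plate_top between -0.006 and 0.006 m and height (world z) of each of stem_a_head, stem_b_head, stem_c_head above 0.1 m and x of stem_b in the frame of plate_top between -0.045 and 0.045 m and y of stem_b in the frame of plate_top between -0.125 and 0.125 m and z of stem_b in the frame of plate_top between -0.006 and 0.006 m and x of stem_c in the frame of plate_top between -0.045 and 0.045 m and y of stem_c in the frame of plate_top between -0.125 and 0.125 m and z of stem_c in the frame of plate_top between -0.006 and 0.006 m and value of joint plate below 0.004 m), for 0.4 s.
At the end, for the whole second after the job is handed in: Every stem stands upright (within 0.06 rad), at rest and released on the rubber mat, its centre at least 15 mm inside the mat's edges, and the plate is home (within 4 mm) (angle between each of stem_a, stem_b, stem_c's own z axis and vertical below 0.06 rad and height (world z) of each of stem_a, stem_b, stem_c below 0.05 m and linear speed of each of stem_a, stem_b, stem_c below 0.03 m/s and angular speed of each of stem_a, stem_b, stem_c below 0.2 rad/s and x of stem_a in the frame of mat_top between -0.115 and 0.115 m and y of stem_a in the frame of mat_top between -0.055 and 0.055 m and z of stem_a in the frame of mat_top between -0.006 and 0.006 m and height (world z) of each of stem_a_head, stem_b_head, stem_c_head above 0.1 m and x of stem_b in the frame of mat_top between -0.115 and 0.115 m and y of stem_b in the frame of mat_top between -0.055 and 0.055 m and z of stem_b in the frame of mat_top between -0.006 and 0.006 m and x of stem_c in the frame of mat_top between -0.115 and 0.115 m and y of stem_c in the frame of mat_top between -0.055 and 0.055 m and z of stem_c in the frame of mat_top between -0.006 and 0.006 m and contact force between the fingers and stem_a below 0.2 N and contact force between the fingers and stem_b below 0.2 N and contact force between the fingers and stem_c below 0.2 N and value of joint plate below 0.004 m); the robot touches nothing.
It fails at once if the closed stud is knocked more than 40 mm away (distance of closed_stud from where it was at the start of the episode above 0.04 m).
It fails at once if the oil bottle is knocked more than 40 mm away (distance of oil_bottle from where it was at the start of the episode above 0.04 m).
It fails at once if the inserts is knocked more than 40 mm away (distance of inserts from where it was at the start of the episode above 0.04 m).
It fails at once if the spare lens is knocked more than 40 mm away (distance of spare_lens from where it was at the start of the episode above 0.04 m).
Of stem_a, stem_b, stem_c only 2 to 3 are there at a start; the rules pass over those that are not, and their reading is None.
At some moment in a run one of stem_a, stem_b, stem_c may be knocked a few centimetres aside while the robot is not near it.
Once in a run the grip may slacken for a moment while it holds something.
It also fails if it takes over 210 s, if anything falls off the work surface, if the arm or the gripper's body presses on something with over 40 N, if the wrist force passes 120 N, or if a joint passes its speed limit or range.

## Robot

A 6-joint arm with a two-finger parallel gripper is mounted at the origin on a cart in front of the work surface, level with it; the furniture and walls round the work are solid. World frame = base frame: x ahead of the robot, y to its left, z up, the work surface at z = 0. Lengths are in m, angles in rad, forces in N, time in s.
With the tool pointing down it reaches from about 0.3 to 0.85 m from the base axis. Payload 4.2 kg.
Tool frame: the origin (TCP) lies midway between the tips of the shut fingers; the grasp point (between the pads) lies 19 mm behind it; z points along the fingers, y is the line along which they close (so a half turn about z gives the same grasp; the last joint's range is limited). The gripper opens to 91 mm and grips with 3 to 60 N. Pads are 32 mm wide; open, the fingers measure 118 mm over their backs; the gripper's body (76 mm by 178 mm) begins 60 mm behind the grasp point.
Start: joints at [-1.135, 0.32, 1.565, -0, 1.257, -0.02], TCP at [0.253, -0.516, 0.214] pointing down, gripper open.
Joint ranges: [-3.11, 3.11], [-0.84, 2.01], [0.21, 2.61], [-1.34, 4.49], [0.05, 2.63], [-2.56, 2.56]. Speed limits (rad/s): [2.57, 2.57, 3.14, 3.14, 3.14, 3.14].

## Interface

Orientations are given as a unit quaternion [w, x, y, z].
In Python, from bench import r gives the robot as it stands.
- The arm moves only by the shell command python3 -m pendant 'ROWS' [FORCE]. ROWS is text: rows parted by semicolons, each of 7 numbers parted by spaces: the closure in counts, from 0 (fully open) to 255 (shut), then the shift along the world's x, y, z in m, then the turn, a rotation vector about the world's x, y, z in rad. A call has exactly 5 rows; each row is the pose to reach, as a shift and turn from the pose commanded when the call began; what a row does not reach only later rows make up. A row lasts 1/8 s, in which the tool goes at most 62.5 mm and 10.7 degrees, less where a joint would pass 70% of its speed; a pose out of reach is approached as far as the arm can. A call with a gripper value outside its range is refused whole. The fingers move at their own pace and stop on an object; FORCE is the grip in N (left out, the last holds). Time passes only in rows, so rows that repeat a pose let the fingers close, or fill a call up. It gives the time, the measured TCP pose, the force, the opening and the grip force at its end, in the units of the state.
- r.get_state(): the state, without advancing time (a new reading comes with each control period).
- r.camera(name): name is "side" or "top" or "wrist"; returns the picture (384x512x3 uint8, red, green, blue); there is no depth.
- r.get_calibration(name): a dict with "camera_matrix" (3x3 intrinsics, pixels), "rvec" (rotation vector, rad) and "tvec" (3), from world to camera coordinates, as OpenCV has them. Camera axes: x right, y down, z forward; pixel columns grow to the right and rows downward; lengths in m; the calibration is good to about 2 mm. A picture is of the moment at which its call begins: read the wrist's pose just before it. get_calibration takes no time and is no camera call; for the wrist camera it gives the pose at the moment of the call.
- r.close_job(): hands the job in; it is judged then, once.
The state is a dict: "clock": time; "joint_positions": joint angles; "qd": joint speeds; "joint_torque": joint torques, N m; "ee_pos": TCP position; "orientation": TCP orientation; "force": force on the tool from outside, world axes, zero at the start; "ft_torque": the same for the moment, N m; "gripper_width": finger opening in m; "gripper_force": force on a finger pad.
Only numpy, scipy, OpenCV 4.12 (cv2) and the standard library are available. Lean on these libraries where they do the work, as an engineer would, in place of code of your own. Each camera call takes 0.05 s, during which the arm holds its last target. There are 200 camera calls.

## Working session

There is one attempt and no reset: what is moved stays moved. The work goes in short steps, Python scripts to look and compute and a shell command to move; the robot and the scene stay as the last step left them, time stands still between calls to the robot, and variables do not carry over. Pictures are saved under pics/ and viewed, at most 15 in all, crops included, and the job is handed in when it is done.

```bash
ls; mkdir -p pics; cat > h.py <<'E'
import cv2,numpy as np
from bench import r
def cal(n):
    c=r.get_calibration(n);K=np.array(c["camera_matrix"],float);R=cv2.Rodrigues(np.array(c["rvec"],float))[0];t=np.array(c["tvec"],float).ravel()
    return K,R,t
def ray(C,px,z):
    K,R,t=C;o=-R.T@t;d=R.T@np.linalg.inv(K)@np.array([px[0],px[1],1.]);return o+d*(z-o[2])/d[2]
def proj(C,p):
    K,R,t=C;q=K@(R@np.array(p,float)+t);return q[:2]/q[2]
def save(im,f,s=1.5):
    cv2.imwrite("pics/"+f,cv2.resize(im[:,:,::-1],None,fx=s,fy=s,interpolation=cv2.INTER_CUBIC))
E
python3 - <<'E'
from h import *
s=r.get_state();print({k:np.round(v,3) for k,v in s.items()})
for n in("top","side"):
    im=r.camera(n);np.save(n+".npy",im);save(im,n+"0.png");C=cal(n);print(n,-C[1].T@C[2],C[0][0,0])
E
```

```text
pics
{'clock': np.float64(0.0), 'joint_positions': array([-1.135,  0.32 ,  1.566,  0.   ,  1.257, -0.02 ]), 'qd': array([ 0.003,  0.001,  0.001,  0.001, -0.   ,  0.001]), 'joint_torque': array([ 1.0000e-03, -4.1246e+01, -2.3197e+01,  7.3000e-02,  4.6000e-02,
       -0.0000e+00]), 'ee_pos': array([ 0.253, -0.516,  0.213]), 'orientation': array([-0.001,  0.974,  0.226, -0.   ]), 'force': array([ 0.349, -0.382, -0.341]), 'ft_torque': array([ 0.045,  0.014, -0.017]), 'gripper_force': np.float64(0.0), 'gripper_width': np.float64(0.091)}
top [ 0.3643518  -0.01619713  1.08379907] 356.6207620717527
side [0.05446951 0.91049324 0.49378942] 381.54496554568664
```

View pics/top0.png

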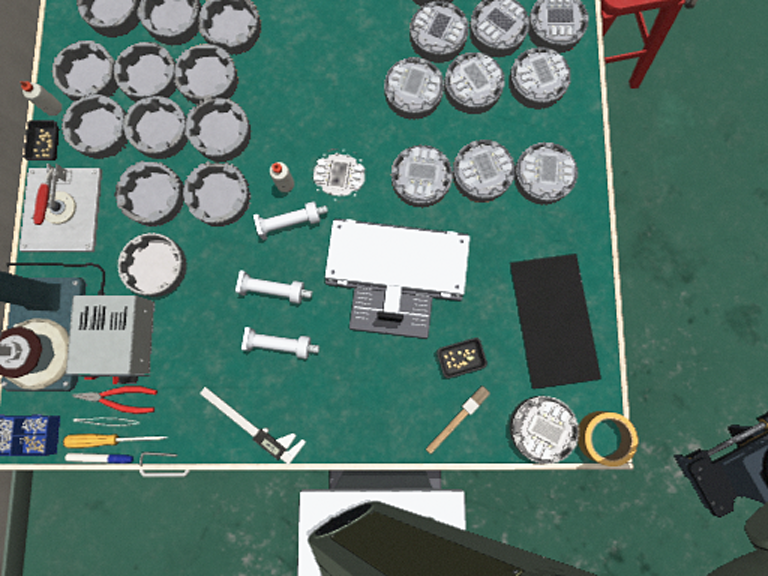

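View pics/side0.png

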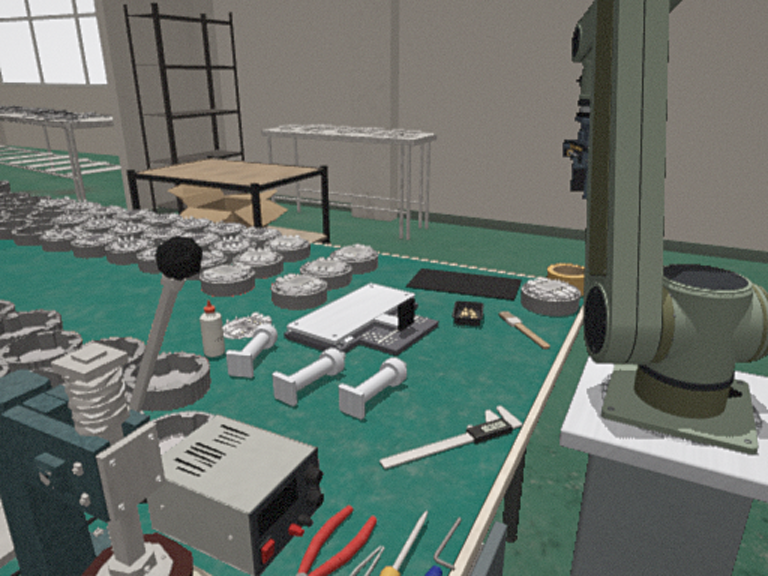

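```bash
python3 - <<'E'
from h import *
im=np.load("top.npy");C=cal("top");hsv=cv2.cvtColor(im,cv2.COLOR_RGB2HSV)
m=((hsv[...,1]<60)&(hsv[...,2]>120)).astype(np.uint8)
n,l,st,ce=cv2.connectedComponentsWithStats(m)
for i in range(1,n):
    x,y,w,h,a=st[i]
    if not(150<x<350 and 125<y<250 and a>300): continue
    pts=np.argwhere(l==i)[:,::-1].astype(float)
    print("comp",x,y,w,h,a)
    rc=cv2.minAreaRect(pts.astype(np.float32));print(" rect32",[np.round(ray(C,p,.032)[:2],3).tolist() for p in cv2.boxPoints(rc)])
    if x<215:
        # cast all on z=22, PCA axis
        W=np.array([ray(C,p,.022)[:2] for p in pts]);mid=W.mean(0)
        # shank pixels only: central part
        d=np.linalg.svd(W-mid,full_matrices=False)[2][0]; d=d if d[1]<0 else -d
        for k in range(3):
            s=(W-mid)@d; 
            c=W[(s>-.035)&(s<.02)]; mm=c.mean(0); d2=np.linalg.svd(c-mm,full_matrices=False)[2][0]; d=d2 if d2[1]<0 else -d2
        s=(W-mm)@d; f=mm+d*s.min();t=mm+d*s.max()
        f44=ray(C,proj(C,[*f,.022]),.044)
        print(" mid",mm.round(3),"dir",d.round(3),"ang",np.degrees(np.arctan2(d[1],d[0])).round(1),"foot z22",f.round(3),"foot z44",f44.round(3)[:2],"tip",t.round(3),"len",np.linalg.norm(t-f44[:2]).round(3))
k=((hsv[...,2]<60)).astype(np.uint8);n,l,st,ce=cv2.connectedComponentsWithStats(k)
for i in range(1,n):
    x,y,w,h,a=st[i]
    if x>330 and 150<y<200 and 2000<a<8000 and x<400:
        b=cv2.boxPoints(cv2.minAreaRect(np.argwhere(l==i)[:,::-1].astype(np.float32)));W=np.array([ray(C,p,.006)[:2] for p in b]);print("mat",W.round(3).tolist(),W.mean(0),np.linalg.norm(np.diff(W,axis=0),axis=1))
g=im[170:232,210:315];save(g,"g0.png",6)
E
```

```text
comp 169 134 49 23 428
 rect32 [[0.694, 0.263], [0.729, 0.119], [0.687, 0.108], [0.652, 0.251]]
 mid [0.688 0.199] dir [ 0.276 -0.961] ang -74.0 foot z22 [0.671 0.258] foot z44 [0.665 0.252] tip [0.712 0.115] len 0.145
comp 217 146 96 79 4702
 rect32 [[0.472, 0.123], [0.69, 0.102], [0.656, -0.181], [0.439, -0.151]]
comp 157 180 51 22 461
 rect32 [[0.537, 0.292], [0.581, 0.287], [0.554, 0.137], [0.511, 0.144]]
 mid [0.548 0.23 ] dir [-0.187 -0.982] ang -100.8 foot z22 [0.56  0.292] foot z44 [0.556 0.286] tip [0.532 0.142] len 0.146
comp 161 218 52 21 492
 rect32 [[0.422, 0.275], [0.466, 0.271], [0.448, 0.12], [0.403, 0.125]]
 mid [0.436 0.212] dir [-0.142 -0.99 ] ang -98.2 foot z22 [0.445 0.275] foot z44 [0.443 0.269] tip [0.423 0.124] len 0.146
mat [[0.6, -0.264], [0.626, -0.405], [0.366, -0.435], [0.342, -0.299]] [ 0.48341059 -0.35086997] [0.14367877 0.26182971 0.1382487 ]
```

View pics/g0.png

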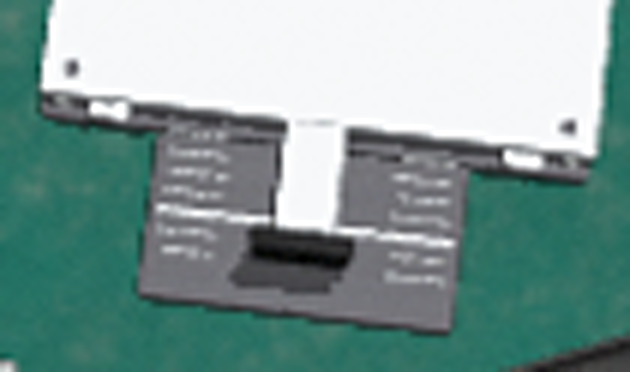

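```bash
python3 - <<'E'
from h import *
im=np.load("top.npy");C=cal("top");hsv=cv2.cvtColor(im,cv2.COLOR_RGB2HSV)
m=((hsv[...,1]<60)&(hsv[...,2]>120)).astype(np.uint8)
n,l,st,ce=cv2.connectedComponentsWithStats(m)
p=l[180,265]; b=(l==p).astype(np.uint8); b=cv2.morphologyEx(b,cv2.MORPH_OPEN,np.ones((15,15)))
rc=cv2.minAreaRect(np.argwhere(b)[:,::-1].astype(np.float32));W=np.array([ray(C,q,.032)[:2] for q in cv2.boxPoints(rc)])
print("plate",cv2.boxPoints(rc).round(1).tolist(),W.round(3).tolist(),W.mean(0).round(4),np.linalg.norm(np.diff(W,axis=0),axis=1))
a=ray(C,(217.2,185.5),.032);c=ray(C,(309,196.2),.032);print("front",a,c,np.linalg.norm(a-c),(a+c)/2)
for q in((300,240),):print("grip top",ray(C,(q[0]/6+210,q[1]/6+170),.077))
S=cal("side");si=np.load("side.npy")
red=(hsv[...,0]<8)&(hsv[...,1]>150);q=np.argwhere(red[100:130,170:200]).mean(0)[::-1]+[170,100]
print("nozzle px",q,ray(C,q,.1))
print("bottle base side",ray(S,(213/1.5,354/1.5),0), "nozz", ray(S,(209/1.5,309/1.5),.098))
save(im[95:165,150:230],"a0.png",7)
E
```

```text
plate [[216.5, 186.39999389648438], [221.0, 146.1999969482422], [313.5, 156.5], [309.0, 196.6999969482422]] [[0.56, 0.113], [0.685, 0.102], [0.652, -0.18], [0.529, -0.164]] [ 0.6065 -0.0325] [0.12525864 0.28377283 0.12476375]
front [0.56275597 0.11079779 0.032     ] [ 0.53021227 -0.16392327  0.032     ] 0.27664192574400187 [ 0.54648412 -0.02656274  0.032     ]
grip top [ 0.48346573 -0.01747989  0.077     ]
nozzle px [184.29032258 111.5483871 ] [0.76828602 0.20217348 0.1       ]
bottle base side [0.76890026 0.21462429 0.        ] nozz [0.75327417 0.22649412 0.098     ]
```

View pics/a0.png

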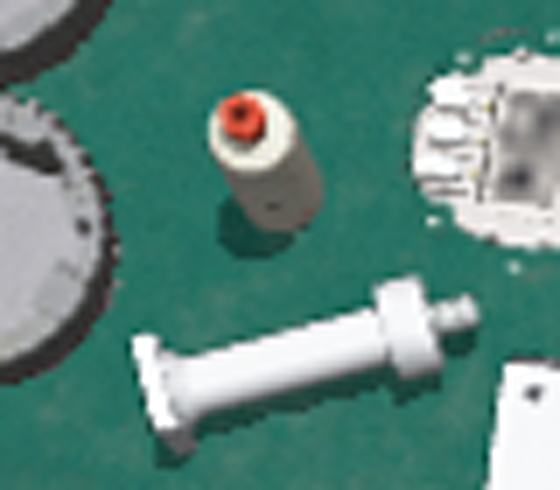

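```bash
cat >> h.py <<'E'
from scipy.spatial.transform import Rotation as Ro
def cur():
    s=r.get_state();q=s["orientation"];return np.array(s["ee_pos"]),Ro.from_quat([q[1],q[2],q[3],q[0]]),s
def tgt(z,y):  # rotation from tool z and tool y
    z=np.array(z,float);z/=np.linalg.norm(z);y=np.array(y,float);y-=z*(z@y);y/=np.linalg.norm(y)
    return Ro.from_matrix(np.stack([np.cross(y,z),y,z],1))
def go(p,R,tag=""):
    c,Rc,s=cur();v=(R*Rc.inv()).as_rotvec();print(tag,"shift",(np.array(p)-c).round(4),"rotvec",v.round(3),"deg",np.degrees(np.linalg.norm(v)).round(1))
E
python3 - <<'E'
from h import *
n=np.array([.99,-.142,0])
for s in(1,-1): go([.433,.202,.2],tgt([0,0,-1],s*n),s)
E
```

```text
1 shift [ 0.1801  0.7179 -0.0132] rotvec [-0.001 -0.001  0.973] deg 55.7
-1 shift [ 0.1801  0.7179 -0.0132] rotvec [-2.000e-03  1.000e-03 -2.169e+00] deg 124.3
```

```bash
python3 -m pendant '0 .012 .05 0 0 0 .06;0 .024 .1 0 0 0 .13;0 .036 .15 0 0 0 .2;0 .048 .2 0 0 0 .26;0 .06 .24 0 0 0 .324' 20; python3 -m pendant '0 .012 .05 0 0 0 .06;0 .024 .1 0 0 0 .13;0 .036 .15 0 0 0 .2;0 .048 .2 0 0 0 .26;0 .06 .24 0 0 0 .324';  python3 -m pendant '0 .012 .05 0 0 0 .06;0 .024 .1 0 0 0 .13;0 .036 .15 0 0 0 .2;0 .048 .2 0 0 0 .26;0 .06 .238 0 0 0 .324'
python3 - <<'E'
from h import *
c,R,s=cur();print(s["clock"],c,s["joint_positions"].round(3))
n=np.array([.99,-.142,0]);d=np.array([-.142,-.99,0])
a=np.radians(40);go([.433,.202,.2],tgt(np.cos(a)*np.array([0,0,-1])-np.sin(a)*d,n))
E
```

```text
clock: 0.72
ee_pos: [0.3129, -0.2743, 0.2137]
orientation: [-0.0, 0.925, 0.381, -0.0]
force: [1.1, 0.1, 0.1]
gripper_width: 0.0911
gripper_force: 0.0
clock: 1.35
ee_pos: [0.3729, -0.0345, 0.2139]
orientation: [-0.0, 0.851, 0.526, 0.0]
force: [-0.2, -0.4, -0.3]
gripper_width: 0.0913
gripper_force: 0.0
clock: 1.98
ee_pos: [0.433, 0.2037, 0.2136]
orientation: [-0.0, 0.755, 0.656, -0.0]
force: [-0.1, -1.0, 0.3]
gripper_width: 0.0913
gripper_force: 0.0
1.975 [0.43299146 0.20366984 0.2136408 ] [ 0.416  0.168  1.773 -0.     1.201  0.555]
 shift [ 0.     -0.0017 -0.0136] rotvec [ 0.692 -0.099 -0.003] deg 40.0
```

Tilt 40° and take joint data plus a wrist look.

```bash
python3 -m pendant '0 0 0 0 .14 -.02 0;0 0 0 .28 -.04 0;0 0 0 0 .42 -.06 0;0 0 0 0 .56 -.08 0;0 0 0 0 .692 -.099 0' || true;  python3 -m pendant '0 0 0 0 .14 -.02 0;0 0 0 0 .28 -.04 0;0 0 0 0 .42 -.06 0;0 0 0 0 .56 -.08 0;0 0 0 0 .692 -.099 0'
python3 - <<'E'
from h import *
c,R,s=cur();print(s["clock"],c,R.as_matrix().round(3).tolist(),s["joint_positions"].round(4).tolist())
C=cal("wrist");im=r.camera("wrist");save(im,"w1.png",1.2);print(-C[1].T@C[2],C[1][2])
E
```

```text
clock: 2.6
ee_pos: [0.4331, 0.2014, 0.2142]
orientation: [-0.225, 0.71, 0.615, 0.261]
force: [-0.1, -0.0, -0.3]
gripper_width: 0.0914
gripper_force: 0.0
2.6 [0.43305645 0.20139737 0.21422645] [[0.109, 0.99, 0.093], [0.755, -0.143, 0.64], [0.647, 0.001, -0.763]] [-0.0619, 0.1233, 2.0508, 0.8229, 1.0739, -0.3679]
[0.42417243 0.14641756 0.38887351] [ 0.06202779  0.43377881 -0.8988818 ]validation failed for argument at $[1]...
```

View pics/w1.png

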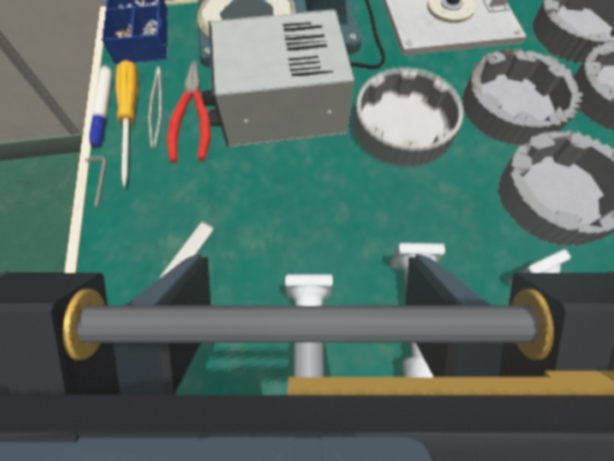

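```bash
cat > ik.py <<'E'
from h import *
from scipy.optimize import least_squares
E3=lambda ax,a:Ro.from_euler(ax,a).as_matrix()
Q=np.array([[-1.135,.32,1.566,0,1.257,-.02],[.416,.168,1.773,0,1.201,.555],[-.0619,.1233,2.0508,.8229,1.0739,-.3679]])
P=np.array([[.253,-.516,.2135],[.433,.2037,.2136],[.4331,.2014,.2142]])
def ori(q,s4=1,s6=1):
    return E3('z',q[0])@E3('y',q[1]+q[2])@E3('z',s4*q[3])@E3('y',q[4])@E3('z',s6*q[5])@OFF
OFF=E3('z',np.pi/2)
def fk(q,k,s4=1,s6=1):
    a,b,c,h,e=k;R=ori(q,s4,s6);A=E3('z',q[0])
    p=np.array([0,0,h])+A@(E3('y',q[1])@[0,0,a]+E3('y',q[1]+q[2])@[e,0,b])+R@[0,0,c]
    return p,R
E
python3 - <<'E'
from ik import *
Rm=np.array([[0.109,0.99,0.093],[0.755,-0.143,0.64],[0.647,0.001,-0.763]])
for s4 in(1,-1):
  for s6 in(1,-1):
    R=ori(Q[2],s4,s6);print(s4,s6,R.round(2).tolist())
    f=least_squares(lambda k:np.concatenate([fk(q,k,s4,s6)[0]-p for q,p in zip(Q,P)]),[.45,.45,.2,.2,0]);print(f.x.round(4),f.cost,f.fun.round(4))
E
```

```text
1 1 [[0.11, 0.99, 0.09], [0.76, -0.14, 0.64], [0.65, 0.0, -0.76]]
[0.5751 0.425  0.3524 0.1839 0.0347] 0.00013528790319449797 [-0.0108 -0.0041 -0.0008  0.0058 -0.0099 -0.0012 -0.     -0.0007  0.002 ]
1 -1 [[0.74, 0.66, 0.09], [0.46, -0.61, 0.64], [0.48, -0.43, -0.76]]
[0.5751 0.425  0.3524 0.1839 0.0347] 0.00013528790319449797 [-0.0108 -0.0041 -0.0008  0.0058 -0.0099 -0.0012 -0.     -0.0007  0.002 ]
-1 1 [[-0.68, 0.73, 0.01], [0.55, 0.53, -0.65], [-0.48, -0.43, -0.76]]
[ 1.2413  0.1148 -0.3116 -1.5351 -0.3304] 0.00612233715657874 [ 0.0013 -0.0302  0.0197 -0.0358 -0.0282  0.0531 -0.0034 -0.0268 -0.0729]
-1 -1 [[-0.01, 1.0, 0.01], [0.76, 0.02, -0.65], [-0.65, 0.0, -0.76]]
[ 1.2413  0.1148 -0.3116 -1.5351 -0.3304] 0.00612233715657874 [ 0.0013 -0.0302  0.0197 -0.0358 -0.0282  0.0531 -0.0034 -0.0268 -0.0729]
```

```bash
cat >> ik.py <<'E'
_fk=fk
def fk(q,k):
    p,R=_fk(q,k[:5]);return p+E3('z',q[0])@np.array([0,k[5],0]),R
K=least_squares(lambda k:np.concatenate([fk(q,k)[0]-p for q,p in zip(Q,P)]),[.45,.45,.2,.2,0,0])
KR=K.fun;K=K.x
LO=np.array([-3.11,-.84,.21,-1.34,.05,-2.56]);HI=np.array([3.11,2.01,2.61,4.49,2.63,2.56])
def ik(p,R,q0):
    def f(q):
        pp,RR=fk(q,K);return np.r_[(pp-p)*5,Ro.from_matrix(RR.T@R).as_rotvec()]
    s=least_squares(f,np.clip(q0,LO+.001,HI-.001),bounds=(LO,HI));return s.x,np.linalg.norm(s.fun)
def path(q0,p0,R0,p1,R1,n=24,lift=.25):
    q=q0;v=(R1*R0.inv()).as_rotvec();out=[];mj=0;me=0
    for t in np.linspace(0,1,n+1):
        w=np.array(p0)*(1-t)+np.array(p1)*t;w[2]=max(w[2],min(lift,w[2]+4*lift*min(t,1-t)))
        qn,e=ik(w,(Ro.from_rotvec(v*t)*R0).as_matrix(),q);mj=max(mj,np.abs(qn-q).max());me=max(me,e);q=qn;out.append(q)
    return q,mj,me,np.array(out)
E
cat > plan.py <<'E'
from ik import *
print(K.round(4),KR.round(4))
st={"C":([.443,.269],-98.2),"B":([.556,.286],-100.8),"A":([.665,.252],-74.)}
pl=np.array([.6065,-.0325]);ex=np.array([.994,-.112]);ey=np.array([.112,.994])
z0=np.array([0,0,1.])
for nm,oy in(("C",.085),("B",0),("A",-.085)):
  o,an=st[nm];d=np.array([np.cos(np.radians(an)),np.sin(np.radians(an)),0]);n=np.array([-d[1],d[0],0])
  for a in(0,20,40):
    A=np.radians(a);g=np.array([*o,.022])+.068*d;zt=-np.cos(A)*z0-np.sin(A)*d
    R0=tgt(zt,n);p0=g+.010*zt
    q0,e0=ik(p0,R0.as_matrix(),Q[2])
    for hd in(0,30,60,90,-45,-90):
      H=np.radians(hd);h=np.array([np.cos(H),np.sin(H),0]);zf=np.cos(A)*h-np.sin(A)*z0
      yf=Ro.from_euler('z',H-np.radians(an)).apply(n);R1=tgt(zf,yf)
      p1=np.array([*(pl+oy*ey),.100])+.010*zf
      q,mj,me,out=path(q0,p0,R0,p1,R1)
      if me<.03: print(nm,a,hd,"e0 %.3f mj %.2f me %.3f"%(e0,mj,me),out[-1].round(2))
E
python3 plan.py
```

```text
[0.5918 0.4172 0.3357 0.1407 0.0255 0.0115] [-0.0001  0.0001 -0.0003  0.0001  0.0002  0.0002 -0.     -0.      0.0001]
C 0 90 e0 0.000 mj 0.22 me 0.000 [-0.44  0.97  1.65  1.19  1.78  2.05]
C 0 -90 e0 0.000 mj 0.16 me 0.000 [ 0.53  1.01  1.51 -1.12  1.87  1.02]
C 20 90 e0 0.000 mj 0.24 me 0.000 [-0.41  0.8   1.66  1.04  1.54  2.18]
C 20 -90 e0 0.000 mj 0.25 me 0.000 [ 0.51  0.85  1.53 -0.96  1.64  0.93]
C 40 90 e0 0.000 mj 0.33 me 0.000 [-0.33  0.65  1.67  0.85  1.31  2.37]
C 40 -45 e0 0.000 mj 0.24 me 0.001 [ 0.46  0.48  2.04 -1.34  0.84  0.74]
C 40 -90 e0 0.000 mj 0.29 me 0.000 [ 0.44  0.7   1.56 -0.78  1.41  0.78]
B 0 90 e0 0.000 mj 0.20 me 0.000 [-0.55  1.    1.57  1.1   1.86  2.08]
B 0 -90 e0 0.000 mj 0.14 me 0.000 [ 0.43  0.97  1.65 -1.19  1.78  1.09]
B 20 90 e0 0.000 mj 0.19 me 0.000 [-0.53  0.83  1.59  0.95  1.63  2.18]
B 20 -90 e0 0.000 mj 0.17 me 0.000 [ 0.41  0.8   1.67 -1.04  1.54  0.96]
B 40 90 e0 0.000 mj 0.28 me 0.000 [-0.45  0.68  1.61  0.77  1.4   2.33]
B 40 -90 e0 0.000 mj 0.23 me 0.000 [ 0.33  0.65  1.68 -0.85  1.31  0.77]
A 0 -90 e0 0.000 mj 0.11 me 0.000 [ 0.32  0.94  1.76 -1.28  1.7   1.15]
A 20 -90 e0 0.000 mj 0.12 me 0.000 [ 0.29  0.76  1.77 -1.14  1.44  0.99]
A 40 -90 e0 0.000 mj 0.13 me 0.000 [ 0.2   0.61  1.76 -0.93  1.21  0.75]
```

```bash
cat > pick.py <<'E'
from ik import *
z0=np.array([0,0,1.]);pl=np.array([.6065,-.0325]);ey=np.array([.112,.994])
def lying(o,an,oy,a=40,s=.068,L=.010):
    A=np.radians(a);d=np.array([np.cos(np.radians(an)),np.sin(np.radians(an)),0]);n=np.array([-d[1],d[0],0])
    zt=-np.cos(A)*z0-np.sin(A)*d;R0=tgt(zt,n);p0=np.array([*o,.022])+s*d+L*zt
    zf=np.cos(A)*d-np.sin(A)*z0;R1=tgt(zf,n);p1=np.array([*(pl+oy*ey),.032+s])+L*zf
    q0,e=ik(p0,R0.as_matrix(),cur()[2]["joint_positions"]);q,mj,me,out=path(q0,p0,R0,p1,R1)
    print("p0",p0.round(4),"zt",zt.round(3),"p1",p1.round(4),"zf",zf.round(3),"ik",round(e,4),round(mj,2),round(me,4),q.round(2))
    print("tilt rotvec",(R1*R0.inv()).as_rotvec().round(3))
    go(p0-.08*zt,R0,"pre");go(p0,R0,"grasp");go(p1,R1,"place")
E
python3 -c "
from pick import *
lying([.443,.269],-98.2,-.085);lying([.556,.286],-100.8,0);lying([.665,.252],-74,.085)"
```

```text
p0 [0.4342 0.2081 0.0143] zt [ 0.092  0.636 -0.766] p1 [ 0.5959 -0.1246  0.0936] zf [-0.109 -0.758 -0.643] ik 0.0 0.29 0.0 [ 0.18  0.65  1.67 -0.85  1.31  0.77]
tilt rotvec [-1.555  0.224  0.   ]
pre shift [-0.0051 -0.0427 -0.1361] rotvec [-0.006 -0.003  0.003] deg 0.4
grasp shift [ 0.0023  0.0082 -0.1974] rotvec [-0.006 -0.003  0.003] deg 0.4
place shift [ 0.1639 -0.3245 -0.1182] rotvec [-1.56   0.224  0.005] deg 90.3
p0 [0.5445 0.2255 0.0143] zt [ 0.12   0.631 -0.766] p1 [ 0.6051 -0.04    0.0936] zf [-0.144 -0.752 -0.643] ik 0.0 0.24 0.0 [ 0.3   0.7   1.56 -0.75  1.44  0.81]
tilt rotvec [-1.543  0.294  0.   ]
pre shift [ 0.1029 -0.0249 -0.1361] rotvec [-0.006 -0.003 -0.043] deg 2.5
grasp shift [ 0.1125  0.0256 -0.1974] rotvec [-0.006 -0.003 -0.043] deg 2.5
place shift [ 0.1731 -0.2399 -0.1182] rotvec [-1.555  0.259 -0.031] deg 90.3
p0 [0.682  0.1928 0.0143] zt [-0.177  0.618 -0.766] p1 [0.6181 0.0446 0.0936] zf [ 0.211 -0.736 -0.643] ik 0.0 0.12 0.0 [ 0.47  0.62  1.74 -0.93  1.21  0.74]
tilt rotvec [-1.51  -0.433 -0.   ]
pre shift [ 0.2642 -0.0565 -0.1361] rotvec [-0.005 -0.004  0.425] deg 24.4
grasp shift [ 0.25   -0.0071 -0.1974] rotvec [-0.005 -0.004  0.425] deg 24.4
place shift [ 0.1862 -0.1553 -0.1182] rotvec [-1.582 -0.109  0.336] deg 92.9
```

```bash
python3 -m pendant '0 -.002 -.014 -.045 0 0 0;0 -.004 -.028 -.09 -.006 -.003 .003;0 -.005 -.043 -.136 -.006 -.003 .003;0 -.001 -.017 -.166 -.006 -.003 .003;0 .002 .008 -.197 -.006 -.003 .003'; python3 -m pendant '0 0 0 0 0 0 0;160 0 0 0 0 0 0;255 0 0 0 0 0 0;255 0 0 0 0 0 0;255 0 0 0 0 0 0' 40; python3 -m pendant '255 0 0 0 0 0 0;255 0 0 .01 0 0 0;255 0 0 .03 0 0 0;255 0 0 .06 0 0 0;255 0 0 .1 0 0 0'
python3 -c "
from h import *
s=cur();print(s[0],s[1].as_matrix()[:,2],s[2]['gripper_width'],s[2]['clock'])
save(r.camera('side')[150:330,130:400],'s1.png',2)"
```

```text
clock: 3.28
ee_pos: [0.4357, 0.2099, 0.0158]
orientation: [-0.221, 0.71, 0.617, 0.257]
force: [1.1, -0.3, 0.0]
gripper_width: 0.0912
gripper_force: 0.0
clock: 3.9
ee_pos: [0.4355, 0.2093, 0.0175]
orientation: [-0.221, 0.71, 0.617, 0.258]
force: [0.4, -0.0, 0.2]
gripper_width: 0.0542
gripper_force: 0.0
clock: 4.53
ee_pos: [0.4344, 0.2096, 0.1173]
orientation: [-0.222, 0.71, 0.617, 0.257]
force: [1.2, -0.5, -1.2]
gripper_width: 0.0044
gripper_force: 0.0
[0.43439796 0.20955459 0.11729703] [ 0.08980855  0.6323605  -0.76945086] 0.004353545747368089 4.525
```

View pics/s1.png

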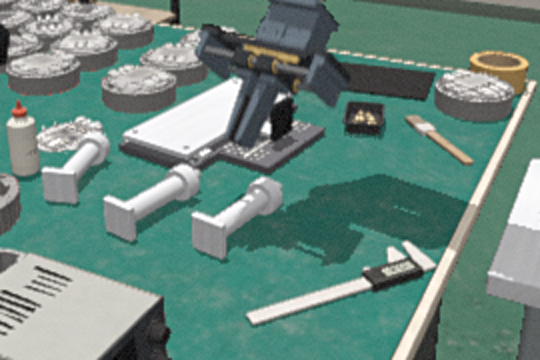

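```bash
python3 -m pendant '70 0 0 0 0 0 0;70 0 0 0 0 0 0;70 0 0 0 0 0 0;70 0 0 0 0 0 0;70 0 0 0 0 0 0' 40; python3 -m pendant '70 0 0 0 0 0 0;70 0 0 0 0 0 0;70 0 0 -.035 0 0 0;70 0 0 -.07 0 0 0;70 0 0 -.101 0 0 0'; python3 -m pendant '70 0 0 0 0 0 0;255 0 0 0 0 0 0;255 0 0 0 0 0 0;255 0 0 0 0 0 0;255 0 0 0 0 0 0' ;python3 -m pendant '255 0 0 0 0 0 0;255 0 0 0 0 0 0;255 0 0 0 0 0 0;255 0 0 0 0 0 0;255 0 0 0 0 0 0'
```

```text
clock: 5.2
ee_pos: [0.435, 0.2097, 0.1165]
orientation: [-0.222, 0.71, 0.617, 0.257]
force: [0.5, 0.4, 0.0]
gripper_width: 0.0483
gripper_force: 0.0
clock: 5.82
ee_pos: [0.4353, 0.2096, 0.0151]
orientation: [-0.221, 0.71, 0.617, 0.258]
force: [0.1, 0.5, 0.5]
gripper_width: 0.0665
gripper_force: 0.0
clock: 6.45
ee_pos: [0.4354, 0.2097, 0.0165]
orientation: [-0.221, 0.709, 0.617, 0.258]
force: [-0.2, -0.6, -0.0]
gripper_width: 0.0288
gripper_force: 0.0
clock: 7.08
ee_pos: [0.4352, 0.2097, 0.0164]
orientation: [-0.222, 0.709, 0.617, 0.258]
force: [-2.1, -3.0, 5.2]
gripper_width: 0.0252
gripper_force: 40.0
```

```bash
python3 -m pendant '255 0 0 .02 0 0 0;255 0 0 .06 -.173 .025 0;255 0 -.02 .1 -.346 .05 0;255 0 -.05 .14 -.518 .075 0;255 0 -.08 .17 -.691 .1 0'; python3 -m pendant '255 .02 -.04 0 -.173 .025 0;255 .06 -.08 0 -.346 .05 0;255 .1 -.13 0 -.518 .075 0;255 .13 -.18 0 -.691 .1 0;255 .16 -.22 0 -.864 .124 0'
python3 - <<'E'
from pick import *
c,R,s=cur();print(c,s["joint_positions"].round(2),s["gripper_width"])
d=np.array([-.142,-.99,0]);n=np.array([.99,-.142,0]);A=np.radians(40)
zf=np.cos(A)*d-np.sin(A)*z0;R1=tgt(zf,n);go([*(pl-.085*ey+.0073*zf[:2]),.100+.0073*zf[2]],R1,"place")
E
```

```text
clock: 7.7
ee_pos: [0.4331, 0.1385, 0.1742]
orientation: [-0.062, 0.749, 0.656, 0.061]
force: [-0.2, 2.2, -3.7]
gripper_width: 0.0255
gripper_force: 40.0
clock: 8.32
ee_pos: [0.5954, -0.0811, 0.1735]
orientation: [0.217, 0.708, 0.618, -0.263]
force: [-0.5, -0.1, -2.7]
gripper_width: 0.0249
gripper_force: 40.0
[ 0.59544384 -0.08105063  0.17347257] [ 0.19  0.51  1.56 -0.66  1.39  0.56] 0.024943284157542468
place shift [ 0.0007 -0.0415 -0.0782] rotvec [-0.177  0.008  0.001] deg 10.2
```

```bash
python3 -m pendant '255 0 -.02 0 -.09 .004 0;255 0 -.041 0 -.177 .008 0;255 0 -.041 -.03 -.177 .008 0;255 0 -.041 -.05 -.177 .008 0;255 0 -.041 -.058 -.177 .008 0'
python3 - <<'E'
from pick import *
c,R,s=cur();
d=np.array([-.142,-.99,0]);n=np.array([.99,-.142,0]);A=np.radians(40)
zf=np.cos(A)*d-np.sin(A)*z0;R1=tgt(zf,n);go([*(pl-.085*ey+.0073*zf[:2]),.100+.0073*zf[2]],R1,"place")
print(s["force"],s["clock"])
im=r.camera("side");save(im[140:260,170:330],"s2.png",4)
for z in(.04,.16): print(proj(cal("side"),[*(pl-.085*ey),z]))
E
```

```text
clock: 8.95
ee_pos: [0.5939, -0.1208, 0.1143]
orientation: [0.275, 0.685, 0.594, -0.318]
force: [0.3, -0.3, -1.7]
gripper_width: 0.0252
gripper_force: 40.0
place shift [ 0.0023 -0.0017 -0.019 ] rotvec [-0.005 -0.001  0.   ] deg 0.3
[ 0.34913381 -0.34687473 -1.68317536] 8.95
[252.42404671 194.1842708 ]
[252.27692807 158.76623957]
```

View pics/s2.png

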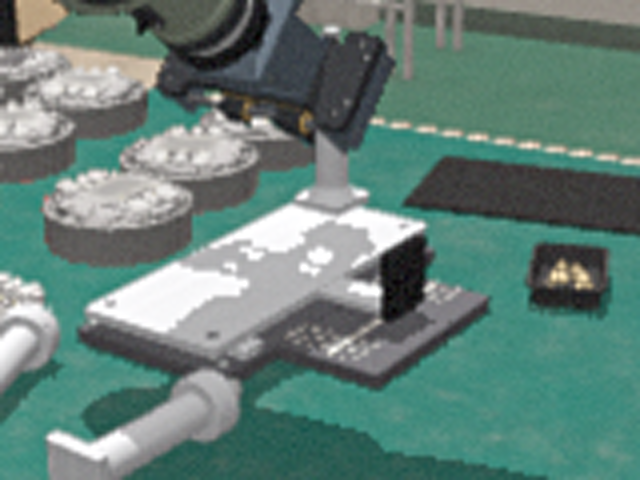

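```bash
python3 -m pendant '255 .002 -.002 -.006 -.005 0 0;255 .002 -.002 -.01 -.005 0 0;255 .002 -.002 -.013 -.005 0 0;255 .002 -.002 -.015 -.005 0 0;255 .002 -.002 -.016 -.005 0 0'; python3 -m pendant '255 0 0 -.001 0 0 0;255 0 0 -.002 0 0 0;255 0 0 -.003 0 0 0;255 0 0 -.003 0 0 0;255 0 0 -.003 0 0 0'
```

```text
clock: 9.62
ee_pos: [0.5965, -0.1228, 0.1]
orientation: [0.277, 0.685, 0.593, -0.319]
force: [-0.3, -0.6, -1.7]
gripper_width: 0.0253
gripper_force: 40.0
clock: 10.25
ee_pos: [0.5965, -0.1229, 0.097]
orientation: [0.277, 0.685, 0.593, -0.319]
force: [0.1, 0.0, -1.3]
gripper_width: 0.0253
gripper_force: 40.0
```

```bash
python3 -m pendant '255 0 0 -.0005 0 0 0;255 0 0 -.001 0 0 0;255 0 0 -.0015 0 0 0;255 0 0 -.002 0 0 0;255 0 0 -.002 0 0 0'|grep -E 'ee_pos|force:'; python3 -m pendant '255 0 0 -.0005 0 0 0;255 0 0 -.001 0 0 0;255 0 0 -.0015 0 0 0;255 0 0 -.002 0 0 0;255 0 0 -.002 0 0 0'|grep -E 'ee_pos|force:'
```

```text
ee_pos: [0.5965, -0.1229, 0.0949]
force: [-0.1, 0.5, -2.6]
gripper_force: 40.0
ee_pos: [0.5965, -0.1228, 0.093]
force: [-0.1, 0.5, -1.1]
gripper_force: 40.0
```

```bash
for i in 1; do python3 -m pendant '255 0 0 -.0005 0 0 0;255 0 0 -.001 0 0 0;255 0 0 -.0015 0 0 0;255 0 0 -.002 0 0 0;255 0 0 -.002 0 0 0'|grep -E 'ee_pos|force:'; python3 -m pendant '255 0 0 -.0005 0 0 0;255 0 0 -.001 0 0 0;255 0 0 -.0015 0 0 0;255 0 0 -.0015 0 0 0;255 0 0 -.0015 0 0 0'|grep -E 'ee_pos|force:'; done
python3 -c "
from h import *
save(r.camera('side')[140:220,210:290],'s3.png',7)"
```

```text
ee_pos: [0.5966, -0.1229, 0.0929]
force: [-1.6, 5.1, 8.6]
gripper_force: 40.0
ee_pos: [0.5966, -0.1229, 0.0929]
force: [-2.9, 6.5, 13.1]
gripper_force: 40.0
```

View pics/s3.png

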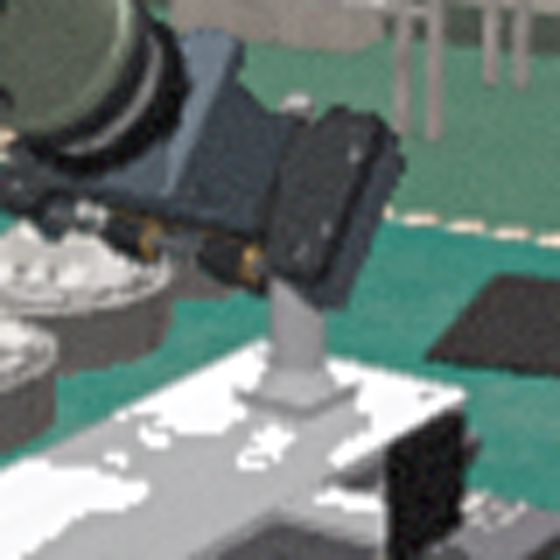

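```bash
python3 -m pendant '255 0 0 .001 0 0 0;255 0 0 .0025 0 0 0;60 0 0 .0025 0 0 0;60 0 0 .0025 0 0 0;60 0 0 .0025 0 0 0'|grep -E 'ee_pos|force:'; python3 -m pendant '60 0 0 0 0 0 0;60 0 0 0 0 0 0;60 0 0 0 0 0 0;60 .002 .01 .009 0 0 0;60 .004 .025 .021 0 0 0'|grep -E 'ee_pos|force:|wid';python3 -m pendant '60 .005 .035 .03 0 0 0;60 .01 .07 .06 0 0 0;60 .01 .08 .11 .18 -.025 0;60 .01 .08 .15 .36 -.05 0;60 .01 .08 .15 .54 -.075 0'|grep -E 'ee_pos|force:'
python3 - <<'E'
from pick import *
im=r.camera('side');save(im[140:300,170:330],'s4.png',3.5)
np.save("side1.npy",im)
print(r.get_state()["clock"])
lying([.556,.286],-100.8,0,L=.0073)
E
```

```text
ee_pos: [0.5964, -0.123, 0.0915]
force: [0.9, 0.4, 0.9]
gripper_force: 0.0
ee_pos: [0.6006, -0.0972, 0.1137]
force: [-0.6, -0.5, 1.1]
gripper_width: 0.0695
gripper_force: 0.0
ee_pos: [0.6126, -0.0157, 0.2693]
force: [0.6, -1.0, -1.3]
gripper_force: 0.0
14.725
p0 [0.5441 0.2238 0.0164] zt [ 0.12   0.631 -0.766] p1 [ 0.6055 -0.038   0.0953] zf [-0.144 -0.752 -0.643] ik 0.0 0.24 0.0 [ 0.3   0.7   1.56 -0.75  1.44  0.81]
tilt rotvec [-1.543  0.294  0.   ]
pre shift [-0.0774  0.1931 -0.1927] rotvec [ 1.004 -0.158 -0.035] deg 58.3
grasp shift [-0.0678  0.2436 -0.254 ] rotvec [ 1.004 -0.158 -0.035] deg 58.3
place shift [-0.0065 -0.0182 -0.1751] rotvec [-0.545  0.103 -0.046] deg 31.9
```

View pics/s4.png

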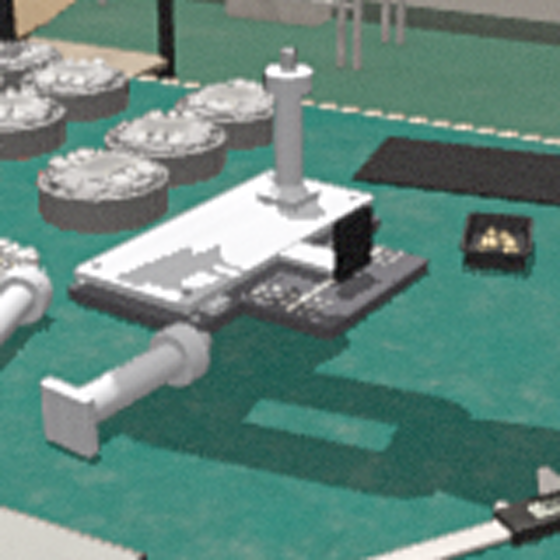

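```bash
python3 -m pendant '60 -.01 .03 0 .173 -.027 -.006;60 -.03 .07 -.02 .346 -.054 -.012;60 -.045 .12 -.06 .519 -.081 -.018;60 -.06 .16 -.1 .692 -.108 -.024;60 -.077 .193 -.14 .865 -.135 -.03'|grep -E 'ee_pos|force:'; python3 - <<'E'
from pick import *
lying([.556,.286],-100.8,0,L=.0073)
E
```

```text
ee_pos: [0.5325, 0.1775, 0.1229]
force: [-0.4, 0.5, -0.7]
gripper_force: 0.0
p0 [0.5441 0.2238 0.0164] zt [ 0.12   0.631 -0.766] p1 [ 0.6055 -0.038   0.0953] zf [-0.144 -0.752 -0.643] ik 0.0 0.24 0.0 [ 0.3   0.7   1.56 -0.75  1.44  0.81]
tilt rotvec [-1.543  0.294  0.   ]
pre shift [ 0.002  -0.0042 -0.0452] rotvec [ 0.143 -0.028 -0.019] deg 8.4
grasp shift [ 0.0116  0.0463 -0.1065] rotvec [ 0.143 -0.028 -0.019] deg 8.4
place shift [ 0.0729 -0.2155 -0.0276] rotvec [-1.403  0.252 -0.014] deg 81.7
```

```bash
python3 -m pendant '60 .001 -.002 -.03 .143 -.028 -.019;60 .002 -.004 -.045 .143 -.028 -.019;60 .007 .02 -.075 .143 -.028 -.019;60 .011 .046 -.107 .143 -.028 -.019;60 .011 .046 -.107 .143 -.028 -.019'|grep -E 'ee_pos|force:'; python3 -m pendant '255 0 0 0 0 0 0;255 0 0 0 0 0 0;255 0 0 0 0 0 0;255 0 0 0 0 0 0;255 0 0 0 0 0 0' |grep -E 'ee_pos|force:|wid'; python3 -m pendant '255 0 0 0 0 0 0;255 0 0 0 0 0 0;255 0 0 0 0 0 0;255 0 0 0 0 0 0;255 0 0 0 0 0 0' |grep -E 'ee_pos|force:|wid'
```

```text
ee_pos: [0.5422, 0.2236, 0.014]
force: [-0.3, 0.0, -0.3]
gripper_force: 0.0
ee_pos: [0.5449, 0.2208, 0.0164]
force: [-0.3, -2.9, 3.0]
gripper_width: 0.0252
gripper_force: 39.9
ee_pos: [0.5449, 0.221, 0.0163]
force: [0.5, -4.5, 5.4]
gripper_width: 0.0255
gripper_force: 39.9
```

```bash
python3 -m pendant '255 0 0 .02 0 0 0;255 0 0 .06 -.171 .033 0;255 0 -.02 .1 -.342 .066 0;255 0 -.05 .14 -.513 .099 0;255 0 -.08 .17 -.684 .132 0'|grep -E 'ee_pos|force:|wid'; python3 -m pendant '255 .01 -.03 0 -.171 .033 0;255 .025 -.06 0 -.342 .066 0;255 .04 -.1 0 -.513 .099 0;255 .05 -.14 0 -.684 .132 0;255 .061 -.179 0 -.855 .163 0'|grep -E 'ee_pos|force:|wid'
python3 -m pendant '255 0 0 0 0 0 0;255 0 0 -.015 0 0 0;255 0 0 -.03 0 0 0;255 0 0 -.045 0 0 0;255 0 0 -.05 0 0 0'|grep -E 'ee_pos|force:|wid'
cat >> pick.py <<'E'
def place(an,xy,zc,L=.0073,a=40,grip_xy=True):
    A=np.radians(a);d=np.array([np.cos(np.radians(an)),np.sin(np.radians(an)),0]);n=np.array([-d[1],d[0],0])
    zf=np.cos(A)*d-np.sin(A)*z0;R1=tgt(zf,n);go([*(np.array(xy)+L*zf[:2]),zc],R1,"place");print("zf",zf.round(3),r.get_state()["clock"])
E
python3 -c "
from pick import *
place(-100.8,pl,.098)
im=r.camera('side');save(im[140:260,190:330],'s5.png',4)"
```

```text
ee_pos: [0.5435, 0.1399, 0.1871]
force: [0.1, 0.9, -3.8]
gripper_width: 0.0252
gripper_force: 39.9
ee_pos: [0.6056, -0.038, 0.1851]
force: [-0.7, -0.5, -2.4]
gripper_width: 0.0253
gripper_force: 39.9
ee_pos: [0.6048, -0.0379, 0.1348]
force: [0.1, -0.1, -2.7]
gripper_width: 0.0255
gripper_force: 39.9
place shift [ 0.0006 -0.0001 -0.0368] rotvec [-0.109  0.016  0.005] deg 6.3
zf [-0.144 -0.752 -0.643] 19.1
```

View pics/s5.png

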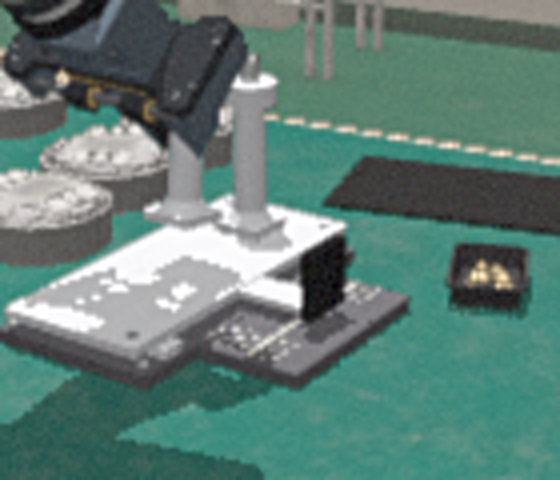

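```bash
python3 -m pendant '255 0 0 -.01 -.109 .016 .005;255 0 0 -.02 -.109 .016 .005;255 0 0 -.027 -.109 .016 .005;255 0 0 -.031 -.109 .016 .005;255 0 0 -.033 -.109 .016 .005'|grep -E 'ee_pos|force:'; for i in 1 2 3; do python3 -m pendant '255 0 0 -.0005 0 0 0;255 0 0 -.001 0 0 0;255 0 0 -.0015 0 0 0;255 0 0 -.0015 0 0 0;255 0 0 -.0015 0 0 0'|grep -E 'ee_pos|force:'; done
```

```text
ee_pos: [0.6056, -0.0382, 0.1034]
force: [-0.1, -0.5, -2.8]
gripper_force: 39.9
ee_pos: [0.6055, -0.0378, 0.1015]
force: [-0.3, 0.0, -2.0]
gripper_force: 39.9
ee_pos: [0.6055, -0.0379, 0.1]
force: [0.2, -0.5, -2.5]
gripper_force: 39.9
ee_pos: [0.6055, -0.0379, 0.0987]
force: [-0.3, 0.6, -0.3]
gripper_force: 39.9
```

```bash
python3 -m pendant '255 0 0 -.0005 0 0 0;255 0 0 -.001 0 0 0;255 0 0 -.001 0 0 0;255 0 0 -.001 0 0 0;255 0 0 -.001 0 0 0'|grep -E 'ee_pos|force:'
```

```text
ee_pos: [0.6054, -0.0379, 0.0986]
force: [-2.0, 2.0, 5.2]
gripper_force: 39.9
```

```bash
python3 -m pendant '255 0 0 .0005 0 0 0;60 0 0 .001 0 0 0;60 0 0 .001 0 0 0;60 0 0 .001 0 0 0;60 0 0 .001 0 0 0'|grep -E 'ee_pos|force:'; python3 -m pendant '60 0 0 0 0 0 0;60 0 0 0 0 0 0;60 .003 .01 .009 0 0 0;60 .007 .035 .03 0 0 0;60 .014 .075 .064 0 0 0'|grep -E 'ee_pos|force:|wid';python3 -m pendant '60 .01 .03 .03 0 0 0;60 .02 .05 .06 .1 -.05 0;60 .02 .08 .1 .25 -.05 0;60 .02 .08 .12 .4 -.05 0;60 .02 .08 .12 .55 -.05 0'|grep -E 'ee_pos|force:'
python3 - <<'E'
from pick import *
for n in("top","side"): np.save(n+"2.npy",r.camera(n))
lying([.665,.252],-74,.085,L=.0073)
save(np.hstack([np.load("top2.npy")[80:250,120:340],np.load("side2.npy")[130:300,110:330]]),"ts.png",1.8)
E
```

```text
ee_pos: [0.6055, -0.0379, 0.0982]
force: [0.2, 0.3, 0.1]
gripper_force: 0.0
ee_pos: [0.6191, 0.0375, 0.163]
force: [1.1, 0.2, -0.3]
gripper_width: 0.0699
gripper_force: 0.0
ee_pos: [0.6404, 0.1189, 0.2863]
force: [0.7, -0.3, -0.7]
gripper_force: 0.0
p0 [0.6824 0.1911 0.0164] zt [-0.177  0.618 -0.766] p1 [0.6176 0.0466 0.0953] zf [ 0.211 -0.736 -0.643] ik 0.0 0.12 0.0 [ 0.47  0.62  1.74 -0.93  1.22  0.73]
tilt rotvec [-1.51  -0.433 -0.   ]
pre shift [ 0.0566  0.0268 -0.2088] rotvec [1.026 0.012 0.394] deg 63.0
grasp shift [ 0.0424  0.0762 -0.2701] rotvec [1.026 0.012 0.394] deg 63.0
place shift [-0.0225 -0.0683 -0.1912] rotvec [-0.555 -0.071  0.457] deg 41.4
```

View pics/ts.png

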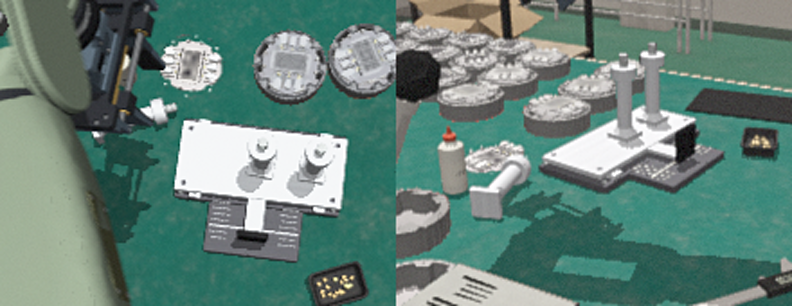

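```bash
python3 -m pendant '60 .01 0 0 .163 .002 .063;60 .02 .01 -.01 .326 .004 .125;60 .03 .02 -.03 .489 .006 .188;60 .045 .025 -.06 .652 .008 .25;60 .057 .027 -.1 .815 .01 .313'|grep -E 'ee_pos|force:'; python3 -m pendant '60 0 0 -.03 .163 .002 .063;60 0 0 -.06 .21 .002 .081;60 0 0 -.09 .21 .002 .081;60 0 0 -.108 .21 .002 .081;60 0 0 -.108 .21 .002 .081'|grep -E 'ee_pos|force:'; python3 - <<'E'
from pick import *
lying([.665,.252],-74,.085,L=.0073)
C=cal("wrist");im=r.camera("wrist");np.save("w2.npy",im)
d=np.array([.276,-.961]);o=np.array([.665,.252])
print([proj(C,[*(o+s*d),.022]).round(0).tolist() for s in(0,.03,.068)]);save(im,"w2.png",1.2)
E
```

```text
ee_pos: [0.6968, 0.1456, 0.1822]
force: [-0.3, -0.1, -0.2]
gripper_force: 0.0
ee_pos: [0.6953, 0.1452, 0.0726]
force: [0.1, 0.2, 0.1]
gripper_force: 0.0
p0 [0.6824 0.1911 0.0164] zt [-0.177  0.618 -0.766] p1 [0.6176 0.0466 0.0953] zf [ 0.211 -0.736 -0.643] ik 0.0 0.12 0.0 [ 0.47  0.62  1.74 -0.93  1.22  0.73]
tilt rotvec [-1.51  -0.433 -0.   ]
pre shift [ 0.0013 -0.0035  0.0051] rotvec [ 0.004 -0.004 -0.009] deg 0.6
grasp shift [-0.0129  0.046  -0.0562] rotvec [ 0.004 -0.004 -0.009] deg 0.6
place shift [-0.0778 -0.0986  0.0227] rotvec [-1.505 -0.442 -0.003] deg 89.9
[[259.0, 135.0], [258.0, 166.0], [258.0, 209.0]]
```

View pics/w2.png

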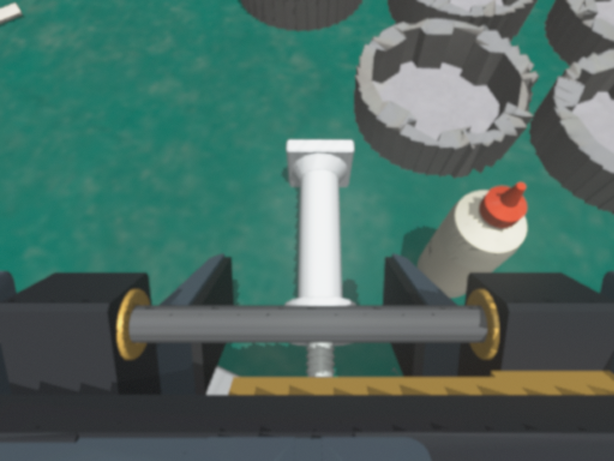

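```bash
python3 - <<'E'
from pick import *
im=np.load("w2.npy");C=cal("wrist");hsv=cv2.cvtColor(im,cv2.COLOR_RGB2HSV)
m=(hsv[...,1]<50)&(hsv[...,2]>150)
pts=[]
for row in(170,185,200,215,230):
    x=np.flatnonzero(m[row,230:310])+230;p=ray(C,((x[0]+x[-1])/2,row),.022);pts.append(p[:2]);print(row,x[0],x[-1],p.round(4))
pts=np.array(pts);v=pts[-1]-pts[0];print("ang",np.degrees(np.arctan2(v[1],v[0])))
ys=np.flatnonzero(m[100:160,267])+100;print("foot edge z44",ys[0],ray(C,(267,ys[0]),.044).round(4))
T=cal("top");print("pad mid check",cur()[0])
E
```

```text
170 251 282 [0.6815 0.2221 0.022 ]
185 251 282 [0.6852 0.209  0.022 ]
200 251 283 [0.6891 0.1966 0.022 ]
215 250 283 [0.6922 0.1846 0.022 ]
230 250 284 [0.6958 0.1732 0.022 ]
ang -73.76207319194913
foot edge z44 116 [0.6714 0.2571 0.044 ]
pad mid check [0.69621049 0.14512189 0.07432535]
```

```bash
python3 - <<'E'
from pick import *
lying([.6715,.2565],-73.9,.085,L=.0073)
E
```

```text
p0 [0.6891 0.1957 0.0164] zt [-0.178  0.618 -0.766] p1 [0.6176 0.0466 0.0953] zf [ 0.212 -0.736 -0.643] ik 0.0 0.12 0.0 [ 0.47  0.62  1.74 -0.93  1.21  0.73]
tilt rotvec [-1.509 -0.436 -0.   ]
pre shift [0.0071 0.0011 0.0034] rotvec [ 0.004 -0.001 -0.007] deg 0.4
grasp shift [-0.0072  0.0506 -0.0579] rotvec [ 0.004 -0.001 -0.007] deg 0.4
place shift [-0.0786 -0.0985  0.021 ] rotvec [-1.504 -0.441 -0.004] deg 89.8
```

```bash
python3 -m pendant '60 .007 0 0 0 0 -.007;60 .004 .013 -.015 0 0 -.007;60 0 .027 -.03 0 0 -.007;60 -.004 .04 -.045 0 0 -.007;60 -.007 .05 -.057 0 0 -.007'|grep -E 'ee_pos|force:';  python3 -m pendant '60 0 0 0 0 0 0;255 0 0 0 0 0 0;255 0 0 0 0 0 0;255 0 0 0 0 0 0;255 0 0 0 0 0 0' |grep -E 'ee_pos|force:|wid'; python3 -m pendant '255 0 0 0 0 0 0;255 0 0 0 0 0 0;255 0 0 0 0 0 0;255 0 0 0 0 0 0;255 0 0 0 0 0 0' |grep -E 'ee_pos|force:|wid'
```

```text
ee_pos: [0.6883, 0.1955, 0.0159]
force: [0.9, 0.8, -0.1]
gripper_force: 0.0
ee_pos: [0.6897, 0.1938, 0.0178]
force: [1.1, 0.3, -0.3]
gripper_width: 0.0327
gripper_force: 0.0
ee_pos: [0.6894, 0.194, 0.0176]
force: [-1.5, -2.6, 2.4]
gripper_width: 0.0254
gripper_force: 40.0
```

```bash
python3 -m pendant '255 0 0 .02 0 0 0;255 -.005 0 .06 -.168 -.048 0;255 -.01 -.01 .1 -.336 -.097 0;255 -.02 -.02 .14 -.504 -.145 0;255 -.03 -.03 .17 -.672 -.193 0'|grep -E 'ee_pos|force:|wid'; python3 -m pendant '255 -.01 -.02 0 -.168 -.048 0;255 -.02 -.045 0 -.336 -.097 0;255 -.03 -.07 0 -.504 -.145 0;255 -.036 -.095 0 -.672 -.193 0;255 -.042 -.117 0 -.837 -.243 0'|grep -E 'ee_pos|force:|wid'
python3 -m pendant '255 0 0 0 0 0 0;255 0 0 -.015 0 0 0;255 0 0 -.03 0 0 0;255 0 0 -.045 0 0 0;255 0 0 -.05 0 0 0'|grep -E 'ee_pos|force:|wid'
python3 -c "
from pick import *
place(-73.9,pl+.085*ey,.097)"
```

```text
ee_pos: [0.6598, 0.1644, 0.1918]
force: [0.6, 0.9, -3.0]
gripper_width: 0.0255
gripper_force: 40.0
ee_pos: [0.6171, 0.0477, 0.1887]
force: [0.1, -0.8, -3.0]
gripper_width: 0.0253
gripper_force: 40.0
ee_pos: [0.6172, 0.0467, 0.136]
force: [-0.5, 0.6, -1.8]
gripper_width: 0.0252
gripper_force: 40.0
place shift [ 0.0004 -0.0001 -0.039 ] rotvec [0.003 0.002 0.002] deg 0.2
zf [ 0.212 -0.736 -0.643] 29.3
```

```bash
python3 -m pendant '255 0 0 -.01 0 0 0;255 0 0 -.02 0 0 0;255 0 0 -.028 0 0 0;255 0 0 -.034 0 0 0;255 0 0 -.036 0 0 0'|grep -E 'ee_pos|force:'; for i in 1 2; do python3 -m pendant '255 0 0 -.0005 0 0 0;255 0 0 -.001 0 0 0;255 0 0 -.0015 0 0 0;255 0 0 -.0015 0 0 0;255 0 0 -.0015 0 0 0'|grep -E 'ee_pos|force:'; done
```

```text
ee_pos: [0.6174, 0.0471, 0.101]
force: [-0.6, 0.2, -3.0]
gripper_force: 40.0
ee_pos: [0.6175, 0.0472, 0.1]
force: [0.3, -0.0, -1.3]
gripper_force: 40.0
ee_pos: [0.6175, 0.0471, 0.0985]
force: [-0.3, -0.2, -2.5]
gripper_force: 40.0
```

```bash
for i in 1 2; do python3 -m pendant '255 0 0 -.0005 0 0 0;255 0 0 -.001 0 0 0;255 0 0 -.001 0 0 0;255 0 0 -.001 0 0 0;255 0 0 -.001 0 0 0'|grep -E 'ee_pos|force:';done
```

```text
ee_pos: [0.6175, 0.0471, 0.0975]
force: [-0.2, -0.7, -2.1]
gripper_force: 40.0
ee_pos: [0.6175, 0.0472, 0.0964]
force: [-0.4, 0.4, -2.7]
gripper_force: 40.0
```

```bash
for i in 1 2; do python3 -m pendant '255 0 0 -.0005 0 0 0;255 0 0 -.001 0 0 0;255 0 0 -.001 0 0 0;255 0 0 -.001 0 0 0;255 0 0 -.001 0 0 0'|grep -E 'ee_pos|force:';done
```

```text
ee_pos: [0.6176, 0.0471, 0.0959]
force: [-1.0, 1.1, 2.0]
gripper_force: 40.0
ee_pos: [0.6177, 0.0471, 0.0959]
force: [-2.6, 2.2, 6.1]
gripper_force: 40.0
```

```bash
python3 -m pendant '255 0 0 .0005 0 0 0;60 0 0 .001 0 0 0;60 0 0 .001 0 0 0;60 0 0 .001 0 0 0;60 0 0 .001 0 0 0'|grep -E 'ee_pos|force:'; python3 -m pendant '60 0 0 0 0 0 0;60 0 0 0 0 0 0;60 -.003 .01 .009 0 0 0;60 -.01 .035 .03 0 0 0;60 -.021 .074 .064 0 0 0'|grep -E 'ee_pos|force:|wid';python3 -m pendant '60 -.01 .03 .03 0 0 0;60 -.02 .05 .06 .12 .035 0;60 -.04 .06 .1 .28 .08 0;60 -.07 .06 .12 .44 .125 0;60 -.1 .04 .12 .6 .17 0'|grep -E 'ee_pos|force:'
python3 - <<'E'
from pick import *
for n in("top","side"): np.save(n+"3.npy",r.camera(n))
ex=np.array([.994,-.112,0]);g=pl-.125*ex[:2];R=tgt(-z0,ex)
print(ik(np.array([*g,.05]),R.as_matrix(),r.get_state()["joint_positions"]))
go([*g,.05],R,"grip");print(r.get_state()["clock"])
t=np.load("top3.npy");save(np.hstack([t[100:260,170:330],np.load("side3.npy")[110:270,150:350]]),"ts3.png",2.2)
E
```

```text
ee_pos: [0.6174, 0.0471, 0.0952]
force: [-1.3, -0.0, -0.7]
gripper_force: 0.0
ee_pos: [0.5956, 0.1215, 0.1599]
force: [0.8, -0.1, -0.4]
gripper_width: 0.0697
gripper_force: 0.0
ee_pos: [0.4966, 0.1633, 0.2828]
force: [-0.2, -1.5, -0.2]
gripper_force: 0.0
(array([-6.20800282e-02,  3.50278521e-01,  1.99825010e+00, -6.19167547e-10,
        7.93064029e-01,  5.01227874e-02]), np.float64(1.341106401238412e-09))
grip shift [-0.0124 -0.1767 -0.2333] rotvec [ 0.251  0.03  -0.383] deg 26.3
35.65
```

View pics/ts3.png

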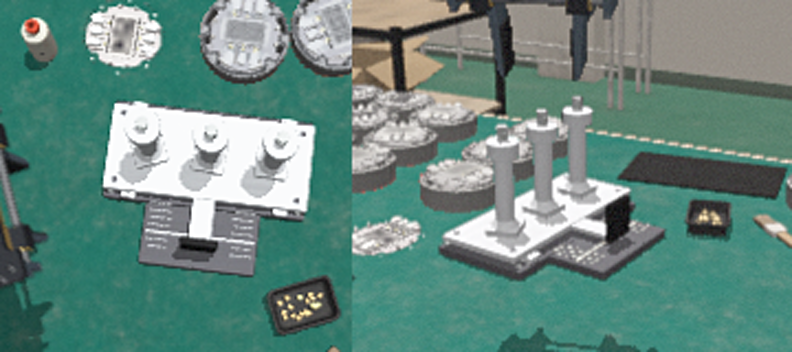

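```bash
python3 -m pendant '60 -.003 -.035 0 .084 .01 -.128;60 -.006 -.08 -.01 .168 .02 -.256;60 -.012 -.13 -.03 .251 .03 -.383;60 -.012 -.177 -.06 .251 .03 -.383;60 -.012 -.177 -.1 .251 .03 -.383'|grep -E 'ee_pos|force:'
python3 - <<'E'
from pick import *
ex=np.array([.994,-.112,0]);g=pl-.125*ex[:2];R=tgt(-z0,ex);go([*g,.05],R,"grip")
C=cal("wrist");im=r.camera("wrist");np.save("w3.npy",im)
for p in(g,g+.025*ey,g-.025*ey):
  for s in(-.006,.006): print(proj(C,[*(p+s*ex[:2]),.077]).round(1))
h=cv2.cvtColor(im,cv2.COLOR_RGB2HSV);save(im,"w3.png",1.2)
E
```

```text
ee_pos: [0.4853, -0.0184, 0.1793]
force: [0.3, 0.1, 0.7]
gripper_force: 0.0
grip shift [-3.100e-03 -1.000e-04 -1.293e-01] rotvec [ 0.002 -0.002 -0.001] deg 0.2
[247.  198.4]
[260.9 198.5]
[246.8 169.8]
[261.1 169.9]
[247.1 225.8]
[260.7 225.9]
```

```bash
python3 - <<'E'
from h import *
im=np.load("w3.npy").max(2)
for row in(175,190,200): print(row,im[row,215:300:3].tolist())
print([im[r,253] for r in range(150,240,5)])
E
```

```text
175 [110, 109, 106, 103, 70, 74, 77, 76, 75, 76, 77, 55, 46, 48, 49, 65, 161, 164, 165, 165, 165, 164, 165, 166, 176, 218, 231, 231, 231]
190 [109, 110, 111, 110, 84, 103, 108, 99, 76, 74, 76, 56, 47, 50, 50, 94, 225, 229, 231, 230, 231, 230, 228, 228, 229, 231, 231, 231, 231]
200 [107, 107, 107, 107, 84, 103, 106, 107, 108, 108, 108, 71, 48, 49, 49, 60, 109, 130, 215, 113, 112, 114, 112, 113, 114, 115, 115, 115, 116]
[np.uint8(76), np.uint8(72), np.uint8(39), np.uint8(43), np.uint8(46), np.uint8(47), np.uint8(48), np.uint8(49), np.uint8(50), np.uint8(50), np.uint8(49), np.uint8(50), np.uint8(57), np.uint8(56), np.uint8(102), np.uint8(105), np.uint8(106), np.uint8(106)]
```

```bash
python3 -m pendant '60 -.003 0 -.03 0 0 0;60 -.003 0 -.06 0 0 0;60 -.003 0 -.09 0 0 0;60 -.003 0 -.12 0 0 0;60 -.003 0 -.129 0 0 0'|grep -E 'ee_pos|force:'
```

```text
ee_pos: [0.4809, -0.0149, 0.0494]
force: [0.5, -0.4, 0.5]
gripper_force: 0.0
```

```bash
python3 -m pendant '255 0 0 0 0 0 0;255 0 0 0 0 0 0;255 0 0 0 0 0 0;255 0 0 0 0 0 0;255 0 0 0 0 0 0' 35|grep -E 'ee_pos|force:|wid'; python3 -m pendant '255 0 0 0 0 0 0;255 0 0 0 0 0 0;255 0 0 0 0 0 0;255 0 0 0 0 0 0;255 0 0 0 0 0 0'|grep -E 'ee_pos|force:|wid'; python3 -c "
from h import *
np.save('top4.npy',r.camera('top'));print(r.get_state()['ee_pos'])"
```

```text
ee_pos: [0.4816, -0.0159, 0.0507]
force: [0.2, -0.6, 0.6]
gripper_width: 0.0225
gripper_force: 0.0
ee_pos: [0.482, -0.0159, 0.0507]
force: [3.8, -1.6, 1.0]
gripper_width: 0.0118
gripper_force: 35.0
[ 0.48194003 -0.0159225   0.0506851 ]
```

```bash
python3 -m pendant '255 -.001 0 0 0 0 0;255 -.003 0 0 0 0 0;255 -.006 .0007 0 0 0 0;255 -.009 .001 0 0 0 0;255 -.012 .0013 0 0 0 0'|grep -E 'ee_pos|force:|wid';python3 -m pendant '255 -.003 .0003 0 0 0 0;255 -.006 .0007 0 0 0 0;255 -.009 .001 0 0 0 0;255 -.012 .0013 0 0 0 0;255 -.015 .0017 0 0 0 0'|grep -E 'ee_pos|force:|wid'
python3 -m pendant '255 -.003 .0003 0 0 0 0;255 -.006 .0007 0 0 0 0;255 -.009 .001 0 0 0 0;255 -.012 .0013 0 0 0 0;255 -.015 .0017 0 0 0 0'|grep -E 'ee_pos|force:|wid';python3 -m pendant '255 -.003 .0003 0 0 0 0;255 -.005 .0007 0 0 0 0;255 -.006 .0009 0 0 0 0;255 -.007 .001 0 0 0 0;255 -.007 .001 0 0 0 0'|grep -E 'ee_pos|force:|wid'
python3 - <<'E'
from h import *
s=cur();print(s[0],s[2]["clock"]);np.save("top5.npy",r.camera("top"));im=r.camera("side");np.save("side5.npy",im)
save(np.hstack([np.load("top5.npy")[100:260,170:330],im[110:270,150:350]]),"ts5.png",2.2)
E
```

```text
ee_pos: [0.4697, -0.0144, 0.0507]
force: [4.3, -0.4, 3.2]
gripper_width: 0.0118
gripper_force: 35.0
ee_pos: [0.4551, -0.0127, 0.0507]
force: [5.3, 1.6, 1.7]
gripper_width: 0.0119
gripper_force: 35.0
ee_pos: [0.4407, -0.0109, 0.0507]
force: [8.0, 0.9, 1.2]
gripper_width: 0.0121
gripper_force: 35.0
ee_pos: [0.4336, -0.01, 0.0507]
force: [7.2, 0.5, 0.4]
gripper_width: 0.0121
gripper_force: 35.0
[ 0.43359319 -0.01001447  0.05066718] 40.75
```

```bash
python3 - <<'E'
from h import *
C=cal("top");ex=np.array([.994,-.112]);ey=np.array([.112,.994]);pl=np.array([.6065,-.0325])
a=cv2.cvtColor(np.load("top3.npy"),cv2.COLOR_RGB2GRAY)
for f in("top4.npy","top5.npy"):
  b=cv2.cvtColor(np.load(f),cv2.COLOR_RGB2GRAY)
  for su,sv in((1,1),(1,-1),(-1,1),(-1,-1)):
    p=proj(C,[*(pl+su*.052*ex+sv*.132*ey),.032]);x,y=np.round(p).astype(int);t=a[y-9:y+10,x-9:x+10];A=cv2.resize(t,None,fx=4,fy=4,interpolation=cv2.INTER_CUBIC)
    w=b[y-30:y+40,x-30:x+31];W=cv2.resize(w,None,fx=4,fy=4,interpolation=cv2.INTER_CUBIC)
    r_=cv2.matchTemplate(W,A,cv2.TM_CCOEFF_NORMED);_,v,_,l=cv2.minMaxLoc(r_);q=np.array(l)/4-21
    s=ray(C,p+q,.032)-ray(C,p,.032);print(f,su,sv,round(v,2),(s[:2]@ex).round(4),(s[:2]@ey).round(4))
E
```

```text
top4.npy 1 1 0.99 -0.0016 -0.0002
top4.npy 1 -1 0.99 -0.0008 -0.0001
top4.npy -1 1 0.98 -0.0008 -0.0001
top4.npy -1 -1 0.99 -0.0008 -0.0001
top5.npy 1 1 0.9 -0.0505 0.0011
top5.npy 1 -1 0.89 -0.0508 -0.0
top5.npy -1 1 0.88 -0.0504 0.0002
top5.npy -1 -1 0.92 -0.0508 0.0006
```

View pics/ts5.png

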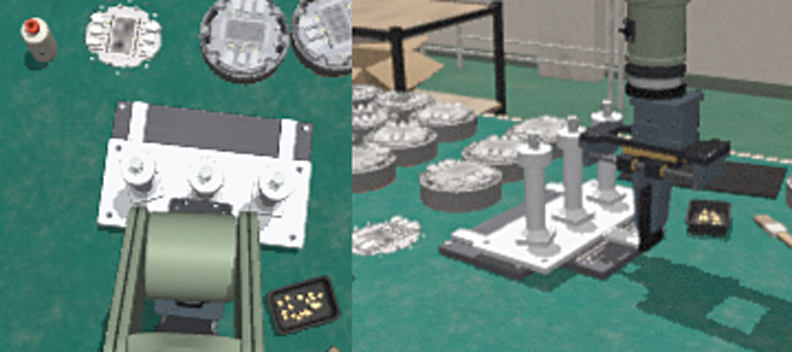

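```bash
for i in 1 2 3 4; do python3 -m pendant '255 0 0 0 0 0 0;255 0 0 0 0 0 0;255 0 0 0 0 0 0;255 0 0 0 0 0 0;255 0 0 0 0 0 0'|grep -E 'clock|ee_pos|force:|wid'; done; python3 -c "
from h import *
np.save('top6.npy',r.camera('top'))
C=cal('top');a=np.load('top5.npy').astype(int);b=np.load('top6.npy').astype(int);print(np.abs(a-b)[100:220,170:330].max(2).__gt__(60).sum())"
```

```text
clock: 41.48
ee_pos: [0.4336, -0.01, 0.0507]
force: [6.3, 0.2, 1.3]
gripper_width: 0.012
gripper_force: 35.0
clock: 42.1
ee_pos: [0.4336, -0.01, 0.0507]
force: [6.5, 0.7, 0.3]
gripper_width: 0.0115
gripper_force: 35.0
clock: 42.72
ee_pos: [0.4336, -0.01, 0.0507]
force: [6.3, -0.0, 0.4]
gripper_width: 0.012
gripper_force: 35.0
clock: 43.35
ee_pos: [0.4336, -0.01, 0.0507]
force: [5.7, 0.9, -0.5]
gripper_width: 0.0121
gripper_force: 35.0
0
```

Held 2.6 s, unmoved. Return slowly.

```bash
python3 -m pendant '255 .001 0 0 0 0 0;255 .003 -.0003 0 0 0 0;255 .006 -.0007 0 0 0 0;255 .009 -.001 0 0 0 0;255 .012 -.0013 0 0 0 0'|grep -E 'ee_pos|force:|wid';python3 -m pendant '255 .003 -.0003 0 0 0 0;255 .006 -.0007 0 0 0 0;255 .009 -.001 0 0 0 0;255 .012 -.0013 0 0 0 0;255 .015 -.0017 0 0 0 0'|grep -E 'ee_pos|force:|wid'
python3 -m pendant '255 .003 -.0003 0 0 0 0;255 .006 -.0007 0 0 0 0;255 .009 -.001 0 0 0 0;255 .012 -.0013 0 0 0 0;255 .015 -.0017 0 0 0 0'|grep -E 'ee_pos|force:|wid';python3 -m pendant '255 .002 -.0003 0 0 0 0;255 .004 -.0005 0 0 0 0;255 .006 -.0007 0 0 0 0;255 .007 -.0008 0 0 0 0;255 .007 -.0008 0 0 0 0'|grep -E 'ee_pos|force:|wid'
```

```text
ee_pos: [0.4448, -0.0114, 0.0507]
force: [4.5, 0.1, 4.0]
gripper_width: 0.012
gripper_force: 35.0
ee_pos: [0.4594, -0.0132, 0.0506]
force: [3.0, 0.3, 7.0]
gripper_width: 0.0115
gripper_force: 35.0
ee_pos: [0.4739, -0.015, 0.0506]
force: [2.2, 0.6, 7.0]
gripper_width: 0.0119
gripper_force: 35.0
ee_pos: [0.481, -0.0158, 0.0507]
force: [2.8, -0.6, 7.9]
gripper_width: 0.0118
gripper_force: 35.0
```

```bash
python3 -m pendant '255 .0005 0 0 0 0 0;255 .001 0 0 0 0 0;255 .0015 0 0 0 0 0;255 .002 0 0 0 0 0;255 .002 0 0 0 0 0'|grep -E 'ee_pos|force:|wid';python3 -m pendant '60 0 0 0 0 0 0;60 0 0 0 0 0 0;60 0 0 0 0 0 0;60 0 0 0 0 0 0;60 0 0 0 0 0 0'|grep -E 'ee_pos|force:|wid'; python3 -m pendant '60 0 0 0 0 0 0;60 0 0 0 0 0 0;60 0 0 .02 0 0 0;60 0 0 .07 0 0 0;60 0 0 .12 0 0 0'|grep -E 'ee_pos|force:|wid';python3 -m pendant '60 0 .02 .02 0 0 0;60 0 .06 .06 0 0 0;60 -.02 .11 .08 0 0 0;60 -.04 .16 .08 0 0 0;60 -.05 .2 .08 0 0 0'|grep -E 'ee_pos|force:|wid'
cat > chk.py <<'E'
from h import *
C=cal("top");S=cal("side")
def stems(f,fs=None,zt=.178,reg=None,ref=None):
    # thread end faces: report changed check
    a=np.load(ref).astype(int);b=np.load(f).astype(int);return (np.abs(a-b).max(2)>60)
E
python3 - <<'E'
from h import *
for n in("top","side"):
    b=r.camera(n);np.save(n+"7.npy",b);a=np.load(n+"3.npy")
    y0,y1,x0,x1=(130,225,210,320) if n=="top" else(140,250,190,300)
    g=[cv2.cvtColor(i,cv2.COLOR_RGB2GRAY) for i in(a,b)]
    if n=="top": 
        d=(cv2.absdiff(*g)[y0:y1,x0:x1]>50);print(n,d.sum(),np.argwhere(d).mean(0)+[y0,x0] if d.any() else 0)
    else:
        d=(cv2.absdiff(*g)[y0:y1,x0:x1]>50);print(n,d.sum())
save(np.hstack([np.load("top7.npy")[100:260,170:330],b[110:270,150:350]]),"ts7.png",2.2)
print(r.get_state()["clock"])
E
```

```text
ee_pos: [0.4827, -0.016, 0.0507]
force: [2.1, -0.6, 7.3]
gripper_width: 0.012
gripper_force: 35.0
ee_pos: [0.4832, -0.0156, 0.0503]
force: [0.5, 0.4, 0.3]
gripper_width: 0.0589
gripper_force: 0.0
ee_pos: [0.4831, -0.0156, 0.1716]
force: [0.3, -0.6, -0.7]
gripper_width: 0.0698
gripper_force: 0.0
ee_pos: [0.4324, 0.1859, 0.251]
force: [0.5, 0.2, -1.1]
gripper_width: 0.0698
gripper_force: 0.0
top 0 0
side 478
48.5
```

```bash
cat >> pick.py <<'E'
def pose(xy,z,hd,a=40,L=.0073):
    A=np.radians(a);H=np.radians(hd);d=np.array([np.cos(H),np.sin(H),0]);n=np.array([-d[1],d[0],0])
    zf=np.cos(A)*d-np.sin(A)*z0;return np.array([*xy,z])+L*zf,tgt(zf,n),zf
mc=np.array([.4834,-.351]);mx=np.array([.992,.124]);
ST={"A":[.6162,.0513],"B":[.6066,-.0324],"C":[.5972,-.1175]}
E
python3 - <<'E'
from pick import *
q0=r.get_state()["joint_positions"];print(q0.round(2),cur()[0])
for hd in(-80,-90,-100,-110,-120):
  for nm,off in(("A",-.08),("B",0),("C",.08)):
    p,R,_=pose(ST[nm],.1,hd);q,e=ik(p,R.as_matrix(),[.3,.65,1.6,-.8,1.4,.7])
    p2,R2,_=pose(mc+off*mx,.074,hd);q2,e2=ik(p2,R2.as_matrix(),q)
    qq,mj,me,out=path(q,p,R,p2,R2,lift=.13)
    print(hd,nm,round(e,3),q.round(2),round(e2,3),q2.round(2),round(mj,2),round(me,3))
E
```

```text
[0.38 0.13 1.72 0.   1.29 0.49] [0.43234575 0.18729317 0.25055544]
-80 A 0.0 [ 0.46  0.65  1.67 -0.87  1.29  0.75] 0.15 [-0.34  0.39  2.2  -1.34  0.73  0.67] 0.05 0.15
-80 B 0.0 [ 0.35  0.6   1.78 -0.95  1.19  0.75] 0.085 [-0.26  0.48  2.09 -1.34  0.78  0.7 ] 0.04 0.085
-80 C 0.0 [ 0.21  0.56  1.87 -1.05  1.09  0.73] 0.022 [-0.2   0.55  1.97 -1.34  0.82  0.71] 0.06 0.022
-90 A 0.0 [ 0.44  0.7   1.56 -0.78  1.42  0.78] 0.058 [-0.29  0.45  2.19 -1.34  0.84  0.85] 0.07 0.058
-90 B 0.0 [ 0.33  0.65  1.67 -0.85  1.31  0.77] 0.0 [-0.23  0.52  2.06 -1.32  0.88  0.84] 0.07 0.0
-90 C 0.0 [ 0.2   0.61  1.76 -0.93  1.21  0.75] 0.0 [-0.18  0.6   1.88 -1.21  0.94  0.72] 0.05 0.0
-100 A 0.0 [ 0.41  0.74  1.45 -0.69  1.54  0.83] 0.0 [-0.27  0.49  2.14 -1.26  0.93  0.92] 0.07 0.0
-100 B 0.0 [ 0.3   0.69  1.56 -0.76  1.43  0.81] 0.0 [-0.21  0.57  1.96 -1.15  1.    0.81] 0.05 0.0
-100 C 0.0 [ 0.18  0.66  1.65 -0.83  1.34  0.77] 0.0 [-0.17  0.64  1.77 -1.06  1.07  0.71] 0.04 0.0
-110 A 0.0 [ 0.37  0.79  1.35 -0.61  1.65  0.88] 0.0 [-0.27  0.53  2.04 -1.09  1.04  0.89] 0.05 0.0
-110 B 0.0 [ 0.27  0.74  1.46 -0.67  1.55  0.85] 0.0 [-0.22  0.61  1.85 -1.01  1.12  0.81] 0.04 0.0
-110 C 0.0 [ 0.16  0.7   1.54 -0.74  1.46  0.81] 0.0 [-0.18  0.69  1.66 -0.94  1.2   0.72] 0.04 0.0
-120 A 0.0 [ 0.33  0.83  1.25 -0.54  1.76  0.95] 0.0 [-0.28  0.58  1.93 -0.96  1.15  0.89] 0.05 0.0
-120 B 0.0 [ 0.23  0.79  1.36 -0.59  1.66  0.91] 0.0 [-0.23  0.66  1.75 -0.89  1.24  0.82] 0.04 0.0
-120 C 0.0 [ 0.12  0.75  1.44 -0.66  1.58  0.86] 0.0 [-0.19  0.74  1.54 -0.84  1.34  0.74] 0.04 0.0
```

```bash
cat >> pick.py <<'E'
def pre(nm,back=.08,hd=-105,zc=.104):
    p,R,zf=pose(ST[nm],zc,hd);go(p-back*zf,R,"pre");go(p,R,"grasp");print("zf",zf.round(3));return p,R
E
python3 -c "
from pick import *
pre('A')"
```

```text
pre shift [ 0.1983 -0.0822 -0.0998] rotvec [-0.86   0.155 -0.147] deg 50.8
grasp shift [ 0.1824 -0.1414 -0.1512] rotvec [-0.86   0.155 -0.147] deg 50.8
zf [-0.198 -0.74  -0.643]
```

```bash
python3 -m pendant '60 .05 .01 .02 -.172 .031 -.029;60 .1 .01 .02 -.344 .062 -.058;60 .15 .01 .0 -.516 .093 -.088;60 .195 0 -.03 -.688 .124 -.118;60 .198 -.03 -.08 -.86 .155 -.147'|grep -E 'ee_pos|force:'; python3 -m pendant '60 0 -.03 -.02 0 0 0;60 0 -.052 -.02 0 0 0;60 0 -.052 -.02 0 0 0;60 0 -.052 -.02 0 0 0;60 0 -.052 -.02 0 0 0'|grep -E 'ee_pos|force:'; python3 -c "
from pick import *
pre('A')
im=r.camera('wrist');np.save('w4.npy',im);C=cal('wrist')
print([proj(C,[*ST['A'],z]).round(1).tolist() for z in(.05,.1,.148,.178)])
h=cv2.cvtColor(im,cv2.COLOR_RGB2HSV);m=(h[...,1]<60)&(h[...,2]>120)
"
```

```text
ee_pos: [0.6351, 0.1545, 0.169]
force: [0.7, -0.3, -1.0]
gripper_force: 0.0
ee_pos: [0.6319, 0.1033, 0.1523]
force: [0.3, 0.1, 0.7]
gripper_force: 0.0
pre shift [-0.0013  0.0018 -0.0015] rotvec [0.001 0.006 0.002] deg 0.4
grasp shift [-0.0171 -0.0574 -0.053 ] rotvec [0.001 0.006 0.002] deg 0.4
zf [-0.198 -0.74  -0.643]
[[254.8, 146.8], [254.9, 200.1], [255.1, 260.6], [255.3, 304.2]]
```

```bash
python3 -m pendant '60 -.003 -.012 -.012 0 .006 0;60 -.008 -.027 -.025 0 .006 0;60 -.013 -.042 -.039 0 .006 0;60 -.017 -.057 -.053 0 .006 0;60 -.017 -.057 -.053 0 .006 0'|grep -E 'ee_pos|force:'; python3 -m pendant '255 0 0 0 0 0 0;255 0 0 0 0 0 0;255 0 0 0 0 0 0;255 0 0 0 0 0 0;255 0 0 0 0 0 0' 40|grep -E 'ee_pos|force:|wid'; python3 -m pendant '255 0 0 0 0 0 0;255 0 0 0 0 0 0;255 0 0 0 0 0 0;255 0 0 0 0 0 0;255 0 0 .005 0 0 0' |grep -E 'ee_pos|force:|wid'
```

```text
ee_pos: [0.6131, 0.0439, 0.0961]
force: [-0.6, 0.6, -0.0]
gripper_force: 0.0
ee_pos: [0.6146, 0.0455, 0.0975]
force: [0.3, 0.4, 0.2]
gripper_width: 0.0256
gripper_force: 40.0
ee_pos: [0.6141, 0.0454, 0.1017]
force: [-0.0, -0.7, -1.8]
gripper_width: 0.0253
gripper_force: 40.0
```

```bash
python3 -m pendant '255 0 0 .02 0 0 0;255 0 0 .06 0 0 0;255 0 0 .11 0 0 0;255 -.02 0 .14 0 0 0;255 -.06 0 .15 0 0 0'|grep -E 'ee_pos|force:|wid'; python3 -m pendant '255 -.05 0 0 0 0 0;255 -.09 -.02 0 0 0 0;255 -.11 -.06 0 0 0 0;255 -.12 -.12 0 0 0 0;255 -.13 -.18 0 0 0 0'|grep -E 'ee_pos|force:|wid'; python3 -m pendant '255 -.01 -.05 0 0 0 0;255 -.015 -.11 0 0 0 0;255 -.02 -.17 0 0 0 0;255 -.022 -.21 -.03 0 0 0;255 -.022 -.232 -.07 0 0 0'|grep -E 'ee_pos|force:|wid'
cat >> pick.py <<'E'
def mat(off,zc,offy=0,hd=-105):
    my=np.array([-mx[1],mx[0]]);p,R,_=pose(mc+off*mx+offy*my,zc,hd);p[2]=zc;go(p,R,"mat")
E
python3 -c "
from pick import *
mat(-.08,.0715);print(r.get_state()['clock'])"
```

```text
ee_pos: [0.555, 0.0454, 0.2553]
force: [-0.6, -0.3, -2.1]
gripper_width: 0.0249
gripper_force: 40.0
ee_pos: [0.4241, -0.1361, 0.2538]
force: [1.4, -0.6, -2.6]
gripper_width: 0.0251
gripper_force: 40.0
ee_pos: [0.4022, -0.3689, 0.1841]
force: [0.9, -0.3, -2.7]
gripper_width: 0.0253
gripper_force: 40.0
mat shift [ 0.0004  0.0026 -0.1126] rotvec [0.005 0.002 0.006] deg 0.4
53.55
```

```bash
python3 -m pendant '255 0 .002 -.03 .005 0 0;255 0 .002 -.06 .005 0 0;255 0 .002 -.085 .005 0 0;255 0 .002 -.1 .005 0 0;255 0 .002 -.107 .005 0 0'|grep -E 'ee_pos|force:'; for i in 1 2 3; do python3 -m pendant '255 0 0 -.0005 0 0 0;255 0 0 -.001 0 0 0;255 0 0 -.0015 0 0 0;255 0 0 -.0015 0 0 0;255 0 0 -.0015 0 0 0'|grep -E 'ee_pos|force:'; done
```

```text
ee_pos: [0.4027, -0.3649, 0.0758]
force: [0.3, 0.1, -2.4]
gripper_force: 40.0
ee_pos: [0.4025, -0.3647, 0.0742]
force: [0.7, 0.4, -1.6]
gripper_force: 40.0
ee_pos: [0.4025, -0.3647, 0.0725]
force: [0.1, 0.2, -2.5]
gripper_force: 40.0
ee_pos: [0.4025, -0.3648, 0.0716]
force: [-0.2, 3.6, 5.2]
gripper_force: 40.0
```

```bash
python3 -m pendant '255 0 0 .0005 0 0 0;75 0 0 .001 0 0 0;75 0 0 .001 0 0 0;75 0 0 .001 0 0 0;75 0 0 .001 0 0 0'|grep -E 'ee_pos|force:'; python3 -m pendant '75 0 0 0 0 0 0;75 0 0 0 0 0 0;75 .003 .01 .009 0 0 0;75 .01 .037 .032 0 0 0;75 .02 .074 .064 0 0 0'|grep -E 'ee_pos|force:|wid';python3 -m pendant '75 .01 .037 .032 0 0 0;75 .02 .06 .08 0 0 0;75 .03 .11 .13 0 0 0;75 .03 .17 .13 0 0 0;75 .05 .23 .13 0 0 0'|grep -E 'ee_pos|force:'
cat > look.py <<'E'
import sys
from pick import *
C=cal("top");S=cal("side");t=r.camera("top");s=r.camera("side");np.save("tl.npy",t);np.save("sl.npy",s)
save(np.hstack([t[100:270,170:410],s[110:280,140:380]]),sys.argv[1],1.65)
print("top tips expected",{k:[proj(C,[*v,z]).round(0).tolist() for z in(.178,.04)] for k,v in ST.items()},r.get_state()["clock"])
E
python3 look.py l1.png; python3 -c "
from pick import *
a=np.load('top7.npy');b=np.load('tl.npy');C=cal('top')
d=cv2.absdiff(a,b).max(2)>50
x,y=proj(C,[*ST['B'],.1]).astype(int);print('B',d[y-20:y+20,x-14:x+14].sum())
x,y=proj(C,[*ST['C'],.1]).astype(int);print('C',d[y-20:y+20,x-14:x+14].sum())
p=mc-.08*mx
h=cv2.cvtColor(b,cv2.COLOR_RGB2HSV);m=((h[...,1]<70)&(h[...,2]>110)).astype(np.uint8);n,l,st,ce=cv2.connectedComponentsWithStats(m)
print('exp',proj(C,[*p,.006]),proj(C,[*p,.152]))
print([ (st[i].tolist()) for i in range(1,n) if 330<ce[i][0]<410 and 160<ce[i][1]<270 and st[i][4]>30])
pre('B')"
```

```text
ee_pos: [0.4025, -0.3647, 0.0718]
force: [-0.5, -0.3, 0.1]
gripper_force: 0.0
ee_pos: [0.4221, -0.2895, 0.1366]
force: [1.2, -0.1, 0.2]
gripper_width: 0.0647
gripper_force: 0.0
ee_pos: [0.4705, -0.0626, 0.2677]
force: [0.2, 0.2, 0.3]
gripper_force: 0.0
top tips expected {'A': [[234.0, 155.0], [237.0, 168.0]], 'B': [[266.0, 159.0], [265.0, 171.0]], 'C': [[298.0, 162.0], [293.0, 174.0]]} 58.025
B 667
C 21
exp [374.296632  239.0194697] [392.1291023  236.92643199]
[[366, 229, 32, 19, 371]]
pre shift [ 0.1478  0.0811 -0.1151] rotvec [-0.006 -0.001 -0.004] deg 0.4
grasp shift [ 0.1319  0.0219 -0.1665] rotvec [-0.006 -0.001 -0.004] deg 0.4
zf [-0.198 -0.74  -0.643]
```

```bash
python3 -m pendant '60 .04 .03 0 0 0 0;60 .08 .06 0 0 0 0;60 .12 .08 0 0 0 0;60 .148 .081 -.05 0 0 0;60 .148 .081 -.11 0 0 0'|grep -E 'ee_pos|force:'; python3 -m pendant '60 0 0 -.004 -.006 0 -.004;60 0 0 -.004 -.006 0 -.004;60 0 0 -.004 -.006 0 -.004;60 0 0 -.004 -.006 0 -.004;60 0 0 -.004 -.006 0 -.004'|grep -E 'ee_pos|force:'; cat > wr.py <<'E'
import sys
from pick import *
pre(sys.argv[1]);C=cal("wrist");im=r.camera("wrist");np.save("w5.npy",im);h=cv2.cvtColor(im,cv2.COLOR_RGB2HSV)
m=(h[...,1]<50)&(h[...,2]>90)
for z in(.055,.075,.09):
    u,v=proj(C,[*ST[sys.argv[1]],z]);row=int(v);x=int(u)
    print(z,(round(u,1),round(v,1)),''.join('#' if t else '.' for t in m[row,x-45:x+45:2]))
E
python3 wr.py B
```

```text
ee_pos: [0.621, 0.0166, 0.1551]
force: [0.7, -0.2, -0.7]
gripper_force: 0.0
ee_pos: [0.6193, 0.016, 0.1531]
force: [-0.2, -0.3, -0.5]
gripper_force: 0.0
pre shift [ 0.0017  0.0054 -0.0024] rotvec [ 0.003 -0.001  0.007] deg 0.4
grasp shift [-0.0142 -0.0538 -0.0538] rotvec [ 0.003 -0.001  0.007] deg 0.4
zf [-0.198 -0.74  -0.643]
0.055 (np.float64(257.9), np.float64(147.2)) #############################################
0.075 (np.float64(258.0), np.float64(168.0)) #############################################
0.09 (np.float64(258.0), np.float64(184.5)) .....########################################
```

```bash
python3 - <<'E'
from h import *
im=np.load("w5.npy").max(2)
for row in(150,168,184): print(row,im[row,213:303:3].tolist())
save(np.load("w5.npy"),"w5.png",1.2)
E
```

```text
150 [228, 229, 231, 231, 229, 229, 229, 231, 230, 209, 112, 117, 122, 124, 124, 124, 124, 121, 122, 127, 221, 231, 231, 230, 229, 231, 233, 233, 234, 233]
168 [191, 226, 227, 195, 152, 152, 151, 149, 149, 127, 111, 116, 121, 122, 123, 123, 121, 119, 120, 121, 147, 164, 171, 177, 185, 190, 230, 233, 233, 234]
184 [109, 111, 115, 207, 226, 225, 227, 228, 228, 153, 109, 114, 118, 120, 121, 121, 119, 116, 113, 114, 118, 120, 132, 191, 215, 227, 229, 234, 235, 235]
```

```bash
python3 -m pendant '60 -.003 -.012 -.012 0 0 0;60 -.007 -.027 -.026 0 0 0;60 -.011 -.042 -.041 0 0 .004;60 -.014 -.054 -.054 0 0 .007;60 -.014 -.054 -.054 0 0 .007'|grep -E 'ee_pos|force:'; python3 -m pendant '255 0 0 0 0 0 0;255 0 0 0 0 0 0;255 0 0 0 0 0 0;255 0 0 0 0 0 0;255 0 0 0 0 0 0' 40|grep -E 'ee_pos|force:|wid'; python3 -m pendant '255 0 0 0 0 0 0;255 0 0 0 0 0 0;255 0 0 0 0 0 0;255 0 0 0 0 0 0;255 0 0 0 0 0 0' |grep -E 'ee_pos|force:|wid'; python3 -m pendant '255 0 0 .01 0 0 0;255 0 0 .06 0 0 0;255 0 0 .11 0 0 0;255 -.02 0 .14 0 0 0;255 -.06 0 .15 0 0 0'|grep -E 'ee_pos|force:|wid'
```

```text
ee_pos: [0.6039, -0.0392, 0.0968]
force: [0.1, 0.3, 0.1]
gripper_force: 0.0
ee_pos: [0.6051, -0.0379, 0.098]
force: [-1.0, 0.2, 1.0]
gripper_width: 0.0256
gripper_force: 40.0
ee_pos: [0.6051, -0.038, 0.098]
force: [-1.9, 1.4, 1.6]
gripper_width: 0.025
gripper_force: 40.0
ee_pos: [0.5459, -0.038, 0.2497]
force: [-1.0, -0.4, -2.2]
gripper_width: 0.0258
gripper_force: 40.0
```

```bash
python3 -m pendant '255 -.04 0 0 0 0 0;255 -.08 -.03 0 0 0 0;255 -.085 -.09 0 0 0 0;255 -.08 -.15 0 0 0 0;255 -.075 -.21 0 0 0 0'|grep -E 'ee_pos|force:|wid'; python3 -m pendant '255 .005 -.05 0 0 0 0;255 .011 -.105 0 0 0 0;255 .011 -.108 -.01 0 0 0;255 .011 -.108 -.04 0 0 0;255 .011 -.108 -.07 0 0 0'|grep -E 'ee_pos|force:|wid'
python3 -c "
from pick import *
mat(0,.072)"
```

```text
ee_pos: [0.47, -0.2497, 0.2483]
force: [1.1, 0.8, -2.5]
gripper_width: 0.0251
gripper_force: 40.0
ee_pos: [0.4808, -0.3555, 0.177]
force: [0.6, -0.9, -1.8]
gripper_width: 0.025
gripper_force: 40.0
mat shift [ 0.0011 -0.0009 -0.105 ] rotvec [ 0.003 -0.002  0.   ] deg 0.2
```

```bash
python3 -m pendant '255 .001 0 -.03 .003 -.002 0;255 .001 0 -.06 .003 -.002 0;255 .001 0 -.08 .003 -.002 0;255 .001 0 -.094 .003 -.002 0;255 .001 0 -.1 .003 -.002 0'|grep -E 'ee_pos|force:'; for i in 1 2 3; do python3 -m pendant '255 0 0 -.0005 0 0 0;255 0 0 -.001 0 0 0;255 0 0 -.0015 0 0 0;255 0 0 -.0015 0 0 0;255 0 0 -.0015 0 0 0'|grep -E 'ee_pos|force:'; done
```

```text
ee_pos: [0.4821, -0.3557, 0.0773]
force: [0.5, 0.2, -2.9]
gripper_force: 40.0
ee_pos: [0.4821, -0.3561, 0.0766]
force: [-0.1, -0.5, -1.7]
gripper_force: 40.0
ee_pos: [0.4821, -0.3561, 0.0749]
force: [0.3, 0.7, -2.7]
gripper_force: 40.0
ee_pos: [0.4821, -0.356, 0.0734]
force: [0.6, 0.1, -1.6]
gripper_force: 40.0
```

```bash
python3 -m pendant '255 0 0 -.0005 0 0 0;255 0 0 -.001 0 0 0;255 0 0 -.0015 0 0 0;255 0 0 -.002 0 0 0;255 0 0 -.002 0 0 0'|grep -E 'ee_pos|force:'
```

```text
ee_pos: [0.4821, -0.3561, 0.072]
force: [-1.0, 2.1, 0.6]
gripper_force: 40.0
```

```bash
python3 -m pendant '255 0 0 0 0 0 0;75 0 0 0 0 0 0;75 0 0 0 0 0 0;75 0 0 0 0 0 0;75 0 0 0 0 0 0'|grep -E 'ee_pos|force:'; python3 -m pendant '75 0 0 0 0 0 0;75 0 0 0 0 0 0;75 .003 .01 .009 0 0 0;75 .01 .037 .032 0 0 0;75 .02 .074 .064 0 0 0'|grep -E 'ee_pos|force:|wid';python3 -m pendant '75 .01 .037 .032 0 0 0;75 .02 .06 .08 0 0 0;75 .03 .11 .13 0 0 0;75 .04 .17 .13 0 0 0;75 .06 .22 .13 0 0 0'|grep -E 'ee_pos|force:'
cat > matchk.py <<'E'
from pick import *
C=cal("top");b=r.camera("top");np.save("tl.npy",b)
h=cv2.cvtColor(b,cv2.COLOR_RGB2HSV);m=((h[...,1]<70)&(h[...,2]>110)).astype(np.uint8);n,l,st,ce=cv2.connectedComponentsWithStats(m)
for o in(-.08,0,.08):
    p=mc+o*mx;print('exp foot/tip',proj(C,[*p,.006]).round(0),proj(C,[*p,.152]).round(0))
print([ (st[i].tolist()) for i in range(1,n) if 330<ce[i][0]<410 and 130<ce[i][1]<280 and st[i][4]>30])
E
python3 matchk.py; python3 -c "
from pick import *
pre('C')"
```

```text
ee_pos: [0.4821, -0.3561, 0.0713]
force: [-0.9, 0.1, 0.5]
gripper_force: 0.0
ee_pos: [0.5017, -0.281, 0.1361]
force: [0.0, -0.4, -0.0]
gripper_width: 0.0642
gripper_force: 0.0
ee_pos: [0.5621, -0.0594, 0.2674]
force: [0.6, -0.9, -0.2]
gripper_force: 0.0
exp foot/tip [374. 239.] [392. 237.]
exp foot/tip [370. 213.] [387. 207.]
exp foot/tip [365. 187.] [381. 177.]
[[397, 0, 23, 280, 1213], [363, 200, 30, 21, 351], [366, 229, 32, 19, 370]]
pre shift [ 0.0462 -0.0102 -0.1143] rotvec [-0.006  0.003 -0.007] deg 0.6
grasp shift [ 0.0304 -0.0694 -0.1657] rotvec [-0.006  0.003 -0.007] deg 0.6
zf [-0.198 -0.74  -0.643]
```

Two stand on the mat. Now stem C.

```bash
python3 -m pendant '60 .02 .01 0 0 0 0;60 .04 .01 -.01 0 0 0;60 .046 0 -.05 0 0 0;60 .046 -.01 -.1 -.006 .003 -.007;60 .046 -.01 -.114 -.006 .003 -.007'|grep -E 'ee_pos|force:'; python3 wr.py C;  python3 - <<'E'
from h import *
im=np.load("w5.npy").max(2)
for row in(150,168): print(row,im[row,213:303:3].tolist())
E
```

```text
ee_pos: [0.6066, -0.0722, 0.149]
force: [-0.1, -0.0, 0.4]
gripper_force: 0.0
pre shift [0.0051 0.0085 0.0017] rotvec [ 0.007 -0.01   0.007] deg 0.8
grasp shift [-0.0108 -0.0507 -0.0497] rotvec [ 0.007 -0.01   0.007] deg 0.8
zf [-0.198 -0.74  -0.643]
0.055 (np.float64(261.8), np.float64(148.0)) #############################################
0.075 (np.float64(261.8), np.float64(169.4)) ...............################..............
0.09 (np.float64(261.8), np.float64(186.4)) ...............#################.............
150 [218, 152, 143, 199, 228, 227, 226, 230, 231, 232, 228, 142, 110, 115, 120, 121, 122, 121, 121, 118, 119, 131, 229, 233, 233, 232, 233, 234, 235, 235]
168 [110, 109, 110, 110, 110, 112, 114, 114, 111, 111, 110, 103, 108, 114, 117, 119, 120, 119, 118, 114, 117, 115, 109, 111, 111, 111, 112, 111, 112, 112]
```

```bash
python3 -m pendant '60 0 0 0 0 0 0;60 0 0 0 0 0 0;60 0 0 0 0 0 0;60 0 0 0 0 0 0;60 0 0 0 0 0 0'|grep -E 'ee_pos|force:'; python3 -c "
from pick import *
pre('C')"
```

```text
ee_pos: [0.6082, -0.072, 0.1517]
force: [-0.5, 0.4, -0.8]
gripper_force: 0.0
pre shift [ 0.0035  0.0083 -0.001 ] rotvec [ 0.006 -0.004  0.007] deg 0.6
grasp shift [-0.0124 -0.0509 -0.0524] rotvec [ 0.006 -0.004  0.007] deg 0.6
zf [-0.198 -0.74  -0.643]
```

```bash
python3 -m pendant '60 -.001 -.01 -.012 0 0 0;60 -.004 -.024 -.026 .006 -.004 .007;60 -.008 -.038 -.04 .006 -.004 .007;60 -.012 -.051 -.052 .006 -.004 .007;60 -.012 -.051 -.052 .006 -.004 .007'|grep -E 'ee_pos|force:'; python3 -m pendant '255 0 0 0 0 0 0;255 0 0 0 0 0 0;255 0 0 0 0 0 0;255 0 0 0 0 0 0;255 0 0 0 0 0 0' 40|grep -E 'ee_pos|force:|wid'; python3 -m pendant '255 0 0 0 0 0 0;255 0 0 0 0 0 0;255 0 0 0 0 0 0;255 0 0 0 0 0 0;255 0 0 0 0 0 0' |grep -E 'ee_pos|force:|wid'; python3 -m pendant '255 0 0 .01 0 0 0;255 0 0 .06 0 0 0;255 0 0 .11 0 0 0;255 -.01 -.02 .14 0 0 0;255 -.03 -.04 .15 0 0 0'|grep -E 'ee_pos|force:|wid'
python3 -c "
from pick import *
mat(.08,.072)"
```

```text
ee_pos: [0.5949, -0.1243, 0.0983]
force: [-0.9, 1.2, 0.2]
gripper_force: 0.0
ee_pos: [0.5961, -0.1229, 0.0995]
force: [-1.1, 1.1, 0.6]
gripper_width: 0.0253
gripper_force: 40.3
ee_pos: [0.5961, -0.123, 0.0995]
force: [-0.3, 1.8, 2.0]
gripper_width: 0.0249
gripper_force: 40.2
ee_pos: [0.5668, -0.1634, 0.2517]
force: [-0.9, -1.1, -3.0]
gripper_width: 0.0249
gripper_force: 40.3
mat shift [-0.0055 -0.183  -0.1797] rotvec [ 0.     0.005 -0.   ] deg 0.3
```

```bash
python3 -m pendant '255 -.003 -.05 0 0 .005 0;255 -.005 -.11 0 0 .005 0;255 -.005 -.165 0 0 .005 0;255 -.005 -.183 -.02 0 .005 0;255 -.005 -.183 -.06 0 .005 0'|grep -E 'ee_pos|force:|wid'; python3 -m pendant '255 0 0 -.03 0 0 0;255 0 0 -.06 0 0 0;255 0 0 -.09 0 0 0;255 0 0 -.108 0 0 0;255 0 0 -.114 0 0 0'|grep -E 'ee_pos|force:|wid'; python3 -m pendant '255 0 0 -.0005 0 0 0;255 0 0 -.001 0 0 0;255 0 0 -.0015 0 0 0;255 0 0 -.0015 0 0 0;255 0 0 -.0015 0 0 0'|grep -E 'ee_pos|force:'
```

```text
ee_pos: [0.561, -0.3482, 0.1907]
force: [0.7, -0.3, -2.7]
gripper_width: 0.0251
gripper_force: 40.3
ee_pos: [0.5608, -0.3461, 0.0746]
force: [0.0, 0.9, -0.9]
gripper_width: 0.0252
gripper_force: 40.3
ee_pos: [0.5612, -0.346, 0.0742]
force: [-0.4, 0.3, -2.6]
gripper_force: 40.3
```

```bash
python3 -m pendant '255 0 0 -.0003 0 0 0;255 0 0 -.0006 0 0 0;255 0 0 -.001 0 0 0;255 0 0 -.001 0 0 0;255 0 0 -.001 0 0 0'|grep -E 'ee_pos|force:'; python3 -m pendant '255 0 0 -.0003 0 0 0;255 0 0 -.0006 0 0 0;255 0 0 -.001 0 0 0;255 0 0 -.001 0 0 0;255 0 0 -.001 0 0 0'|grep -E 'ee_pos|force:'
```

```text
ee_pos: [0.5611, -0.3461, 0.0735]
force: [-0.7, 2.3, 3.3]
gripper_force: 40.2
ee_pos: [0.5611, -0.3462, 0.0735]
force: [-1.6, 5.0, 7.6]
gripper_force: 40.1
```

```bash
python3 -m pendant '255 0 0 .0005 0 0 0;75 0 0 .001 0 0 0;75 0 0 .001 0 0 0;75 0 0 .001 0 0 0;75 0 0 .001 0 0 0'|grep -E 'ee_pos|force:'; python3 -m pendant '75 0 0 0 0 0 0;75 0 0 0 0 0 0;75 .003 .01 .009 0 0 0;75 .01 .037 .032 0 0 0;75 .02 .074 .064 0 0 0'|grep -E 'ee_pos|force:|wid';python3 -m pendant '75 .01 .037 .032 0 0 0;75 .02 .06 .08 0 0 0;75 0 .11 .13 0 0 0;75 -.03 .17 .13 0 0 0;75 -.06 .23 .13 0 0 0'|grep -E 'ee_pos|force:'; python3 -m pendant '75 -.02 .05 0 0 0 0;75 -.04 .1 0 0 0 0;75 -.05 .15 0 0 0 0;75 -.05 .2 0 0 0 0;75 -.05 .2 0 0 0 0'|grep -E 'ee_pos|force:'
python3 matchk.py; python3 -c "
from pick import *
s=r.camera('side');t=np.load('tl.npy');save(np.hstack([t[100:280,200:420],s[110:290,180:420]]),'end.png',1.6);print(r.get_state()['clock'])"
```

```text
ee_pos: [0.5611, -0.3461, 0.0727]
force: [-0.3, 0.2, -0.8]
gripper_force: 0.0
ee_pos: [0.5807, -0.2712, 0.1375]
force: [0.0, 0.1, 0.4]
gripper_width: 0.0643
gripper_force: 0.0
ee_pos: [0.5282, -0.0555, 0.2681]
force: [0.7, 0.2, -0.0]
gripper_force: 0.0
ee_pos: [0.4789, 0.1457, 0.2665]
force: [-0.6, 0.3, 0.2]
gripper_force: 0.0
exp foot/tip [374. 239.] [392. 237.]
exp foot/tip [370. 213.] [387. 207.]
exp foot/tip [365. 187.] [381. 177.]
[[397, 0, 23, 280, 1212], [371, 171, 17, 17, 205], [359, 179, 15, 16, 131], [363, 200, 30, 21, 351], [366, 229, 32, 19, 371]]
77.65
```

View pics/end.png

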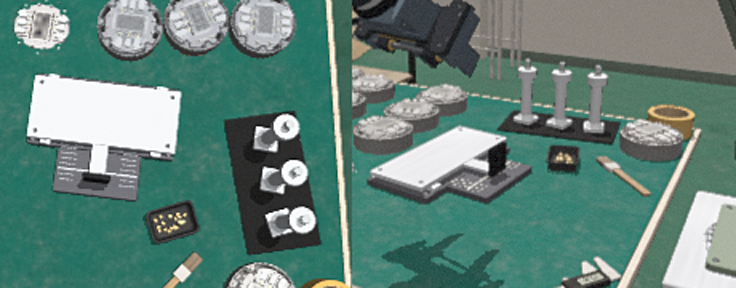

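The last picture shows all three stems upright on the black mat, at about (270,140), (277,178) and (287,222) in the top half. The plate is home and empty, and the bystanders have not moved.

```bash
python3 -c "
from bench import r
print(r.close_job())"
```

```text
the job is handed in; nothing more can be done
None
```

The job is handed in at about 78 s on the clock: all three stems stood on the plate through the pull to 50 mm, a hold of about 2.6 s and the return home, and now stand upright on the mat with the bystanders in view unmoved; no verdict came back.

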